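Core and close two casting moulds

ROBOT

A 6-joint arm with a two-finger parallel gripper is mounted at the origin on a cart in front of the work surface, level with it; the furniture and walls round the work are solid. World frame = base frame: x ahead of the robot, y to its left, z up, the work surface at z = 0. Lengths are in m, angles in rad, forces in N, time in s.
With the tool pointing down it reaches from about 0.25 to 0.8 m from the base axis. Payload 3.9 kg.
Tool frame: the origin (TCP) lies midway between the tips of the shut fingers; the grasp point (between the pads) lies 19 mm behind it; z points along the fingers, y is the line along which they close (so a half turn about z gives the same grasp; the last joint's range is limited). The gripper opens to 85 mm and grips with 20 to 120 N. Pads are 22 mm wide; open, the fingers measure 114 mm over their backs; the gripper's body (76 mm by 85 mm) begins 54 mm behind the grasp point. The pads swing forward as they close: fully open they stand 13 mm farther back than shut.
Start: joints at [1.225, 0.26, -0.138, 1.173, 0, 1.571], TCP at [0.178, 0.494, 0.231] pointing down, gripper open.
Joint ranges: [-2.78, 2.78], [-0.83, 1.72], [-1.28, 1.37], [-1.9, 2.12], [-1.57, 1.48], [-3.14, 3.14]. Speed limits (rad/s): [2.57, 2.57, 3.14, 3.14, 3.14, 3.14].

INTERFACE

Orientations are given as a rotation vector (axis times angle).
In Python, from plant import * gives the robot as it stands.
- The arm moves only by the tool step_arm, never from a script. Its argument "commands" is a list of rows, each an object of numbers: "rx", "ry", "rz": the turn, a rotation vector about the tool's x, y, z in units of 5 degrees (1.0 is 5 degrees); "tx", "ty", "tz": the shift along the tool's x, y, z in units of 40 mm (1.0 is 40 mm); "grip": the opening, from 0 (shut) to 1 (fully open). In form: [{"rx": .., "ry": .., "rz": .., "tx": .., "ty": .., "tz": .., "grip": ..}, ...]. A call has 1 to 20 rows; each row is the pose to reach, as a shift and turn from the pose commanded when the call began, along the tool's axes at that moment; what a row does not reach only later rows make up. A row lasts 1/10 s, in which the tool goes at most 50 mm and 8.59 degrees, less where a joint would pass 70% of its speed; a pose out of reach is approached as far as the arm can. A call with a gripper value outside its range is refused whole. The fingers move at their own pace and stop on an object; "force" is the grip in N (left out, the last holds). Time passes only in rows, so rows that repeat a pose let the fingers close. It gives the time, the measured TCP pose, the force, the opening and the grip force at its end, in the units of the state.
- state(): the state, without advancing time (a new reading comes with each control period).
- capture(name): name is "scene" or "top" or "wrist"; returns the picture (384x512x3 uint8, red, green, blue); there is no depth.
- calibration(name): a dict with "fx", "fy", "cx", "cy" (pixels), "distortion" ([k1, k2, p1, p2, k3] as OpenCV has them; the pictures are not rectified), "extrinsics" (4x4, takes a point from camera to world coordinates). Camera axes: x right, y down, z forward; pixel columns grow to the right and rows downward; lengths in m; the calibration is good to about 2 mm. A picture is of the moment at which its call begins: read the wrist's pose just before it. calibration takes no time and is no camera call; for the wrist camera it gives the pose at the moment of the call.
- sign_off(): hands the job in; it is judged then, once.
Trained networks look in the newest picture that a camera, given by its name, has taken for a name from the list of things; names that differ only in an ending like _2 or _b are one class to them, and where a whole thing is asked for, a point or a joint stands for the part that bears it (a point fixed in the world has none). Each returns a list of dicts, best first, with "p" (0 to 1); they miss things now and then, are a little off and sometimes report something else, mostly with a low value. They report only what shows in the picture. A call takes as long as a camera call. They do not tell look-alikes from the thing itself.
- boxes_of(camera, query): "bbox" ([left, top, right, bottom] in pixels, round what is visible of it).
The state is a dict: "t": time; "joints": joint angles; "joint_vel": joint speeds; "joint_torque": joint torques, N m; "position": TCP position; "tcp_rot": TCP orientation; "ft_force": force on the tool from outside, world axes, zero at the start; "torque": the same for the moment, N m; "finger_gap": finger opening in m; "grip_force": force on a finger pad.
Only numpy, scipy, OpenCV 4.12 (cv2) and the standard library are available. Lean on these libraries where they do the work, as an engineer would, in place of code of your own. Each camera call takes 0.05 s, during which the arm holds its last target. There are 200 camera calls.

TASK

Get the two metal casting moulds ready for the next pour: stand the steel core that fits into the seat of each open lower half, then lower the matching upper half over it onto the guide pins so that it lies flat on its lower half. The third core is too large for either mould; leave it standing where it is.

Things in the scene. Friction and masses are not known exactly. Their poses are not given: they have to be found in the camera images.
- square_lower: open lower half of the square mould, loose on the board: grey metal block 96 x 96, 34 high, 1.5 kg. Top face: a round 46 wide cavity 14 deep; in its floor the core seat, 38 wide, 12 deeper (seat floor 8 above the underside). Two dark guide pins, 8 thick, pointed, stand 16 out of the top face at x = +-36. Origin: centre of underside; z up, x along the line of the pins. All mm.
- square_upper: upper half of the square mould, right way up: grey metal block 96 x 96, 40 high, 0.41-0.69 kg; pin holes 13 wide at x = +-36, 32 deep pocket below for the core's top. On its middle a dark grip rib 14 thick (y), 42 long (x), top 68 above the underside, and two 9 pouring holes. Fits either way round. Origin: centre of underside; z up, x along rib and pin holes. All mm.
- oblong_lower: open lower half of the oblong mould, loose on the board: grey metal block 116 (x) x 66 (y), 34 high, 1.5 kg. Top face: a 66 x 42 cavity 14 deep; in its floor the core seat, 58 (x) x 32 (y), 12 deeper (seat floor 8 above the underside). Two dark guide pins, 8 thick, pointed, stand 16 out of the top face at x = +-46. Origin: centre of underside; z up, x along the line of the pins. All mm.
- oblong_upper: upper half of the oblong mould, right way up: grey metal block 116 (x) x 66 (y), 40 high, 0.41-0.69 kg; pin holes 13 wide at x = +-46, 32 deep pocket below for the core's top. On its middle a dark grip rib 14 thick (y), 42 long (x), top 68 above the underside, and two 9 pouring holes. Fits either way round. Origin: centre of underside; z up, x along rib and pin holes. All mm.
- round_core: small round steel core of the square mould, standing upright on the board: stem 24 mm across, 54 mm high overall, foot 32 mm across, tapering to 24 mm at the underside; 0.12 kg. Seated, its top stands 28 mm above the lower half's top face. Origin: centre of the underside; z up.
- oblong_core: oblong steel core of the oblong mould, standing upright on the board: stem 44 (x) x 18 (y) mm, 54 mm high overall, foot 52 x 26 mm, tapering to 44 x 18 mm at the underside; 0.15 kg. Seated, its top stands 28 mm above the lower half's top face; fits either way round. Origin: centre of the underside; z up, x along its long side.
- large_core: large round steel core of some other mould, standing upright on the board: stem 38 mm across, foot 48 mm across, 54 mm high. Not wanted; it stays where it is. Origin: centre of the underside; z up.
There are look-alikes about, which are no part of the job. What is shaped like the round_core but purple is not meant.

How it is judged:
By the outcome, as a careful person would: the job done as asked, in the order asked, and still so for the second after the job is handed in, with the robot touching nothing.
It also fails if it takes over 128 s, if anything falls off the work surface, if the arm or the gripper's body presses on something with over 40 N, if the wrist force passes 120 N, or if a joint passes its speed limit or range.

## Working session

There is one attempt and no reset: what is moved stays moved. The work goes in short steps, Python scripts to look and compute and a tool call to move; the robot and the scene stay as the last step left them, time stands still between calls to the robot, and variables do not carry over. Pictures are saved under pics/ and viewed, at most 14 in all, crops included, and the job is handed in when it is done.

Besides the shell and the picture viewer there is one more tool, called after ">>>" by a JSON object that holds its "fn" and its "kwargs". step_arm: Moves the arm, as the interface text tells. Its arguments: {"type":"object","properties":{"commands":{"type":"array"},"force":{"type":"number"}},"required":["commands"]}

```bash
mkdir -p pics; python3 - <<'E'
from plant import *
import cv2,numpy as np
for n in ("scene","top"):
    im=capture(n); cv2.imwrite(f"pics/{n}0.png",cv2.resize(im[:,:,::-1],(768,576)))
    for q in ["square_lower","square_upper","oblong_lower","oblong_upper","round_core","oblong_core","large_core"]:
        print(n,q,[(np.round(b["bbox"]).tolist(),round(b["p"],2)) for b in boxes_of(n,q)])
    c=calibration(n); print(c["fx"],c["cx"],c["cy"],c["distortion"],np.round(c["extrinsics"],3).tolist())
s=state();print(s["position"],s["tcp_rot"],s["t"],s["ft_force"])
E
```

```text
scene square_lower [([233.0, 165.0, 290.0, 212.0], 0.73)]
scene square_upper [([290.0, 189.0, 356.0, 248.0], 0.8)]
scene oblong_lower [([327.0, 167.0, 386.0, 206.0], 0.72)]
scene oblong_upper [([265.0, 142.0, 320.0, 178.0], 0.73), ([329.0, 169.0, 387.0, 208.0], 0.39)]
scene round_core [([216.0, 198.0, 234.0, 226.0], 0.85), ([207.0, 238.0, 224.0, 265.0], 0.82), ([202.0, 161.0, 219.0, 189.0], 0.76), ([179.0, 209.0, 198.0, 238.0], 0.75), ([140.0, 191.0, 157.0, 217.0], 0.61), ([328.0, 169.0, 386.0, 208.0], 0.29)]
scene oblong_core [([179.0, 180.0, 203.0, 211.0], 0.67)]
scene large_core [([237.0, 217.0, 266.0, 250.0], 0.97)]
405.1110479918979 259.7098520829755 188.44144888703428 [0.00255166 0.         0.         0.         0.        ] [[0.614, -0.49, 0.619, -0.022], [-0.79, -0.374, 0.486, -0.207], [-0.007, -0.787, -0.617, 0.574], [0.0, 0.0, 0.0, 1.0]]
top square_lower [([232.0, 148.0, 277.0, 198.0], 0.73)]
top square_upper [([301.0, 154.0, 351.0, 201.0], 0.82)]
top oblong_lower [([301.0, 101.0, 355.0, 136.0], 0.73)]
top oblong_upper [([226.0, 101.0, 280.0, 138.0], 0.65)]
top round_core [([244.0, 218.0, 258.0, 232.0], 0.66), ([228.0, 244.0, 245.0, 261.0], 0.51), ([183.0, 249.0, 197.0, 263.0], 0.48), ([272.0, 256.0, 284.0, 273.0], 0.44), ([196.0, 188.0, 212.0, 200.0], 0.42)]
top oblong_core [([199.0, 212.0, 219.0, 238.0], 0.49)]
top large_core [([277.0, 222.0, 297.0, 237.0], 0.84)]
375.1448287905533 256.72699561087893 191.44706953983888 [-0.10678449  0.          0.          0.          0.        ] [[0.016, -0.996, 0.085, 0.424], [-1.0, -0.015, 0.018, 0.213], [-0.017, -0.085, -0.996, 0.878], [0.0, 0.0, 0.0, 1.0]]
[0.17795441 0.4939486  0.23135626] [5.40473816e-01 3.09474079e+00 1.89747996e-04] 0.8 [-0.19527226  0.28942447  0.08434151]
```

View pics/scene0.png

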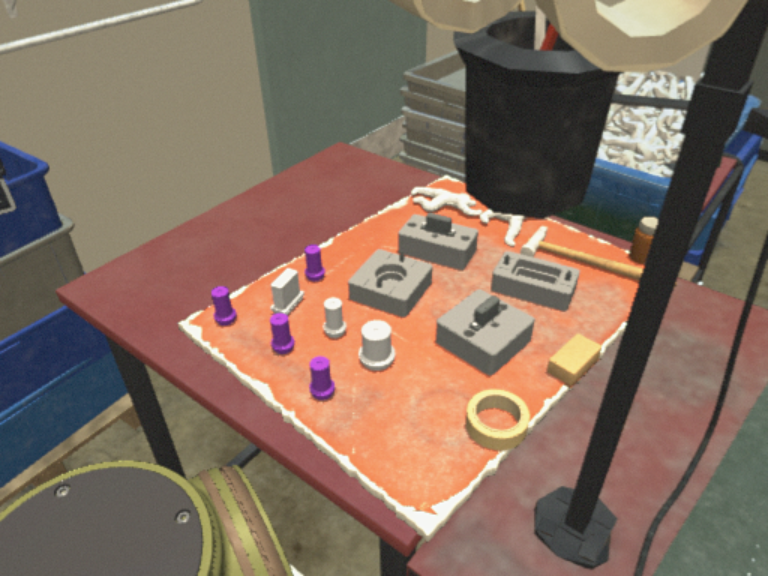

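View pics/top0.png

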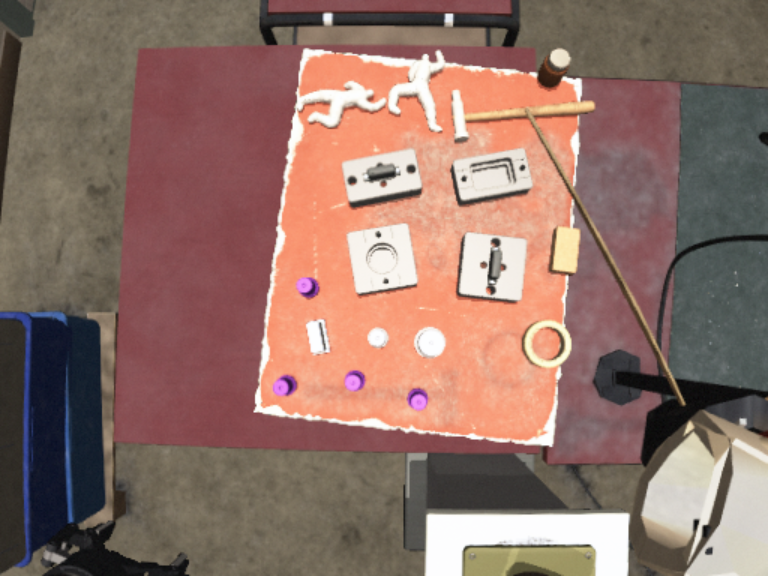

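The scene shows the following, with pixel positions in the 768x576 top picture:
- oblong_upper at (382,178), oblong_lower at (492,175), square_lower at (382,260) and square_upper at (492,267).
- oblong_core at (318,337), large_core at (430,342).
- Candidates for round_core are white (377,338) and purple (307,287), (284,386), (354,381) and (418,399). I choose the white one at (377,338).
- A thin brown rod of unknown height runs from (527,110) to (685,400).

Next I'll get rough positions and a wrist view.

```bash
cat > h.py <<'E'
from plant import *
import cv2,numpy as np
from scipy.spatial.transform import Rotation as R
def cal(n):
    c=calibration(n);K=np.array([[c["fx"],0,c["cx"]],[0,c["fy"],c["cy"]],[0,0,1.]])
    return K,np.array(c["distortion"],float),np.array(c["extrinsics"])
def ray(c,uv):
    K,d,E=c;p=cv2.undistortPoints(np.array(uv,float).reshape(-1,1,2),K,d)[:,0]
    return E[:3,3],(E[:3,:3]@np.c_[p,np.ones(len(p))].T).T
def toworld(c,uv,z):
    o,r=ray(c,uv);return o+r*((z-o[2])/r[:,2])[:,None]
def topix(c,P):
    K,d,E=c;M=np.linalg.inv(E)
    return cv2.projectPoints(np.array(P,float).reshape(-1,1,3),cv2.Rodrigues(M[:3,:3])[0],M[:3,3],K,d)[0][:,0]
def move(pos,yaw):
    """units from present pose to tool-down pose with closing line (tool y) at world angle yaw"""
    s=state();A=R.from_rotvec(s["tcp_rot"]);best=None
    for k in (0,np.pi):
        y=np.array([np.cos(yaw+k),np.sin(yaw+k),0]);z=np.array([0,0,-1.]);x=np.cross(y,z)
        v=(A.inv()*R.from_matrix(np.c_[x,y,z])).as_rotvec()
        if best is None or np.linalg.norm(v)<np.linalg.norm(best):best=v
    t=A.inv().apply(np.array(pos)-s["position"])/.04
    print("t",np.round(t,3),"r",np.round(np.degrees(best)/5,3))
E
python3 - <<'E'
from h import *
c=cal("top")
for n,uv,z in [("sqL",(382/1.5,260/1.5),.034),("sqU",(492/1.5,267/1.5),.04),("obL",(492/1.5,175/1.5),.034),("obU",(382/1.5,178/1.5),.04),("round",(377/1.5,336/1.5),.054),("obC",(316/1.5,337/1.5),.054),("large",(430/1.5,341/1.5),.054)]+[("purp",(a/1.5,b/1.5),.05) for a,b in((307,287),(284,386),(354,381),(418,399))]:
    print(n,np.round(toworld(c,uv,z)[0],3))
w=capture("wrist");K,d,E=cal("wrist");print(K,d,np.round(E,3).tolist())
s=state();A=R.from_rotvec(s["tcp_rot"]).as_matrix();print("cam in tool",np.round(A.T@(E[:3,3]-s["position"]),4),np.round(A.T@E[:3,:3],3).tolist(),"A",np.round(A,3).tolist())
cv2.imwrite("pics/w0.png",w[:,:,::-1])
E
```

```text
sqL [0.538 0.234 0.034]
sqU [0.529 0.068 0.04 ]
obL [0.672 0.067 0.034]
obU [0.663 0.236 0.04 ]
round [0.423 0.239 0.054]
obC [0.42  0.328 0.054]
large [0.417 0.161 0.054]
purp [0.494 0.344 0.05 ]
purp [0.347 0.374 0.05 ]
purp [0.357 0.271 0.05 ]
purp [0.332 0.177 0.05 ]
[[323.32805731   0.         261.29625788]
 [  0.         323.32805731 185.47014425]
 [  0.           0.           1.        ]] [-0.04377099  0.          0.          0.          0.        ] [[0.339, 0.901, 0.272, 0.108], [0.941, -0.325, -0.099, 0.519], [-0.0, 0.289, -0.957, 0.374], [0.0, 0.0, 0.0, 1.0]]
cam in tool [ 7.410e-02 -1.000e-04 -1.431e-01] [[-0.0, -0.957, -0.289], [1.0, -0.0, -0.001], [0.001, -0.289, 0.957]] A [[-0.941, 0.339, 0.0], [0.339, 0.941, 0.0], [-0.0, 0.0, -1.0]]
```

View pics/w0.png

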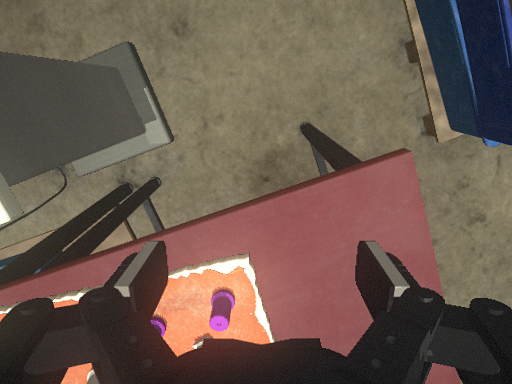

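Wrist view: the purple core is at (222,300) with the fingers at the bottom of the image. The camera's image-down direction is forward. The left-hand items lie clear of the rod's azimuth, so I start with them.

```bash
python3 -c "
from h import *
move([.45,.25,.22],np.pi/2)"
```

```text
t [-8.466 -3.433  0.283] r [ 1.000e-03  0.000e+00 -3.963e+00]
```

>>> {"fn": "step_arm", "kwargs": {"commands": [{"tx": -4.2,"ty": -1.7,"tz": 0.1,"rz": -2,"grip": 1},{"tx": -8.466,"ty": -3.433,"tz": 0.283,"rz": -3.963,"grip": 1},{"tx": -8.466,"ty": -3.433,"tz": 0.283,"rz": -3.963,"grip": 1},{"tx": -8.466,"ty": -3.433,"tz": 0.283,"rz": -3.963,"grip": 1},{"tx": -8.466,"ty": -3.433,"tz": 0.283,"rz": -3.963,"grip": 1},{"tx": -8.466,"ty": -3.433,"tz": 0.283,"rz": -3.963,"grip": 1},{"tx": -8.466,"ty": -3.433,"tz": 0.283,"rz": -3.963,"grip": 1},{"tx": -8.466,"ty": -3.433,"tz": 0.283,"rz": -3.963,"grip": 0.6},{"tx": -8.466,"ty": -3.433,"tz": 0.283,"rz": -3.963,"grip": 0.6},{"tx": -8.466,"ty": -3.433,"tz": 0.283,"rz": -3.963,"grip": 0.6},{"tx": -8.466,"ty": -3.433,"tz": 0.283,"rz": -3.963,"grip": 0.6}]}}

```text
invalid input
```

```bash
python3 - <<'E'
from h import *
w=capture("wrist");K,d,E=cal("wrist");s=state();print(s["t"],s["position"],s["finger_gap"],s["ft_force"])
np.savez("w1.npz",K=K,d=d,E=E,w=w)
cv2.imwrite("pics/w1.png",cv2.resize(w[:,:,::-1],(768,576)))
for q in ["square_lower","oblong_upper","round_core","oblong_core"]:
    print(q,[(np.round(b["bbox"]).tolist(),round(b["p"],2)) for b in boxes_of("wrist",q)])
E
```

```text
0.9 [0.1779519  0.4939046  0.23129162] 0.08522105430068842 [0.04264457 0.18003164 0.60747518]
square_lower []
oblong_upper []
round_core [([211.0, 291.0, 238.0, 332.0], 0.87), ([149.0, 317.0, 166.0, 335.0], 0.77)]
oblong_core [([193.0, 336.0, 210.0, 350.0], 0.54)]
```

View pics/w1.png

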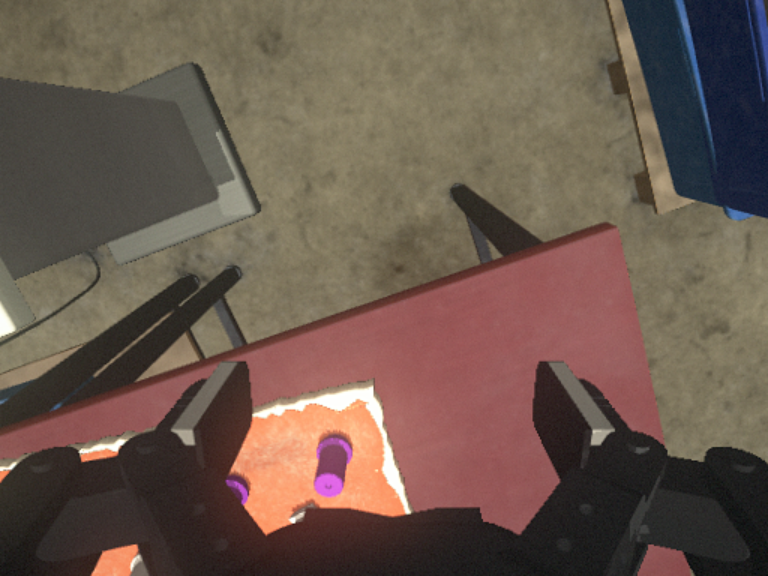

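The call was refused as invalid, so the picture is unchanged (purple core at (333,470)). I'll write every key in each row.

>>> {"fn": "step_arm", "kwargs": {"commands": [{"rx": 0,"ry": 0,"rz": -2,"tx": -4.2,"ty": -1.7,"tz": 0.1,"grip": 1},{"rx": 0,"ry": 0,"rz": -4,"tx": -8.5,"ty": -3.4,"tz": 0.3,"grip": 1},{"rx": 0,"ry": 0,"rz": -4,"tx": -8.5,"ty": -3.4,"tz": 0.3,"grip": 1},{"rx": 0,"ry": 0,"rz": -4,"tx": -8.5,"ty": -3.4,"tz": 0.3,"grip": 1},{"rx": 0,"ry": 0,"rz": -4,"tx": -8.5,"ty": -3.4,"tz": 0.3,"grip": 1},{"rx": 0,"ry": 0,"rz": -4,"tx": -8.5,"ty": -3.4,"tz": 0.3,"grip": 1},{"rx": 0,"ry": 0,"rz": -4,"tx": -8.5,"ty": -3.4,"tz": 0.3,"grip": 1},{"rx": 0,"ry": 0,"rz": -4,"tx": -8.5,"ty": -3.4,"tz": 0.3,"grip": 0.6},{"rx": 0,"ry": 0,"rz": -4,"tx": -8.5,"ty": -3.4,"tz": 0.3,"grip": 0.6},{"rx": 0,"ry": 0,"rz": -4,"tx": -8.5,"ty": -3.4,"tz": 0.3,"grip": 0.6},{"rx": 0,"ry": 0,"rz": -4,"tx": -8.5,"ty": -3.4,"tz": 0.3,"grip": 0.6},{"rx": 0,"ry": 0,"rz": -4,"tx": -8.5,"ty": -3.4,"tz": 0.3,"grip": 0.6}]}}

```text
t: 2.3
position: [0.4509, 0.2516, 0.2194]
tcp_rot: [0.008, -3.141, -0.0]
ft_force: [-0.2, 0.1, -0.6]
finger_gap: 0.0511
grip_force: 0.0
```

```bash
cat > look.py <<'E'
from h import *
import sys
n=sys.argv[1]
w=capture("wrist");K,d,E=cal("wrist");s=state();print(s["t"],s["position"],s["finger_gap"],s["ft_force"])
np.savez(n+".npz",K=K,d=d,E=E,w=w)
cv2.imwrite(f"pics/{n}.png",cv2.resize(w[:,:,::-1],(768,576)))
E
python3 look.py v1
```

```text
2.35 [0.45093564 0.25157563 0.21943285] 0.05121110550922072 [-0.89832645 -0.30831404 -0.45693522]
```

View pics/v1.png

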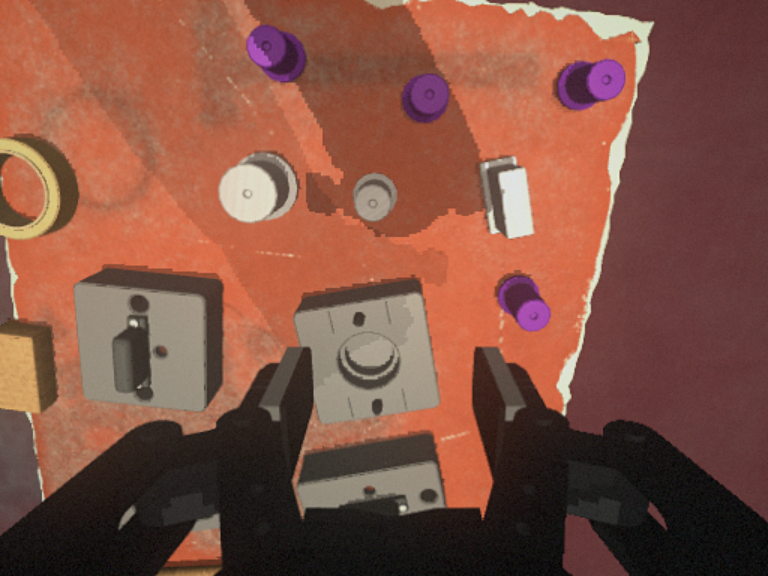

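The view shows round_core (grey-white stem, in the arm's shadow) with its top at (374,200). The oblong_core top is at (515,201) and large_core at (248,192). The square_lower cavity is at (368,357) with pins at (360,319) and (377,407). The square_upper pin holes are at (139,303) and (144,393). Purple look-alikes are at (276,50), (427,97), (592,83) and (523,303).

```bash
python3 - <<'E'
from h import *
f=np.load("v1.npz");c=(f["K"],f["d"],f["E"])
def W(pts,z):return toworld(c,np.array(pts)/1.5,z)
def rep(n,P):print(n,np.round(P,4).tolist())
rep("round top",W([(374,201)],.054)); rep("large",W([(248,193)],.054))
o=W([(497,167),(523,163),(533,235),(510,238)],.054);rep("obC corners",o[:,:2]);rep("c",o.mean(0))
q=W([(297,311),(419,294),(440,410),(321,424)],.034);rep("sqL corners",q[:,:2]);rep("c",q.mean(0))
p=W([(360,318),(377,407)],.047);rep("pins",p);rep("mid",p.mean(0));print("len",np.linalg.norm(p[0]-p[1]),"ang",np.degrees(np.arctan2(*(p[1]-p[0])[1::-1])))
u=W([(139,303),(144,393)],.04);rep("sqU holes",u);rep("mid",u.mean(0));print("len",np.linalg.norm(u[0]-u[1]),"ang",np.degrees(np.arctan2(*(u[1]-u[0])[1::-1])))
move([.425,.24,.12],np.pi/2)
w=f["w"];cv2.imwrite("pics/crop1.png",cv2.resize(w[90:300,170:370,::-1],None,fx=2.8,fy=2.8,interpolation=cv2.INTER_CUBIC))
E
```

```text
round top [[0.4189, 0.24, 0.054]]
large [[0.414, 0.16, 0.054]]
obC corners [[0.3972, 0.3168], [0.3946, 0.3329], [0.4402, 0.3431], [0.4423, 0.3282]]
c [0.4186, 0.3303, 0.054]
sqL corners [[0.5012, 0.183], [0.4877, 0.271], [0.5824, 0.2893], [0.5955, 0.1967]]
c [0.5417, 0.235, 0.034]
pins [[0.5012, 0.2295, 0.047], [0.5719, 0.241, 0.047]]
mid [0.5366, 0.2353, 0.047]
len 0.0716393090489161 ang 9.264547101198083
sqU holes [[0.4936, 0.071, 0.04], [0.5663, 0.0636, 0.04]]
mid [0.5299, 0.0673, 0.04]
len 0.07302733733579578 ang -5.7520063830254475
t [ 0.65  -0.286  2.486] r [ 0.002 -0.     0.059]
```

View pics/crop1.png

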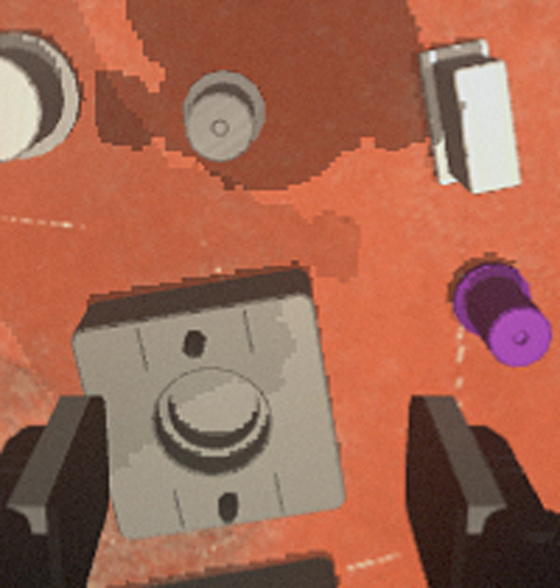

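The crop confirms the choice: the core at (220,125) is bare grey metal, not purple. Next I grasp it, turning to the square_lower pin direction on the way.

>>> {"fn": "step_arm", "kwargs": {"commands": [{"rx": 0,"ry": 0,"rz": -1,"tx": 0.8,"ty": -0.29,"tz": 1.2,"grip": 0.6},{"rx": 0,"ry": 0,"rz": -1.8,"tx": 0.8,"ty": -0.29,"tz": 2.4,"grip": 0.6},{"rx": 0,"ry": 0,"rz": -1.8,"tx": 0.8,"ty": -0.29,"tz": 3,"grip": 0.6},{"rx": 0,"ry": 0,"rz": -1.8,"tx": 0.8,"ty": -0.29,"tz": 3.4,"grip": 0.6},{"rx": 0,"ry": 0,"rz": -1.8,"tx": 0.8,"ty": -0.29,"tz": 3.8,"grip": 0.6},{"rx": 0,"ry": 0,"rz": -1.8,"tx": 0.8,"ty": -0.29,"tz": 4.3,"grip": 0.6},{"rx": 0,"ry": 0,"rz": -1.8,"tx": 0.8,"ty": -0.29,"tz": 4.8,"grip": 0.6},{"rx": 0,"ry": 0,"rz": -1.8,"tx": 0.8,"ty": -0.29,"tz": 4.8,"grip": 0.6},{"rx": 0,"ry": 0,"rz": -1.8,"tx": 0.8,"ty": -0.29,"tz": 4.8,"grip": 0.1},{"rx": 0,"ry": 0,"rz": -1.8,"tx": 0.8,"ty": -0.29,"tz": 4.8,"grip": 0.1},{"rx": 0,"ry": 0,"rz": -1.8,"tx": 0.8,"ty": -0.29,"tz": 4.8,"grip": 0.1},{"rx": 0,"ry": 0,"rz": -1.8,"tx": 0.8,"ty": -0.29,"tz": 4.8,"grip": 0.1},{"rx": 0,"ry": 0,"rz": -1.8,"tx": 0.8,"ty": -0.29,"tz": 4.8,"grip": 0.1},{"rx": 0,"ry": 0,"rz": -1.8,"tx": 0.8,"ty": -0.29,"tz": 4.8,"grip": 0.1},{"rx": 0,"ry": 0,"rz": -1.8,"tx": 0.8,"ty": -0.29,"tz": 4.8,"grip": 0.1}], "force": 40}}

```text
t: 3.85
position: [0.4205, 0.2397, 0.0283]
tcp_rot: [-0.252, 3.13, 0.003]
ft_force: [-0.7, -0.0, 6.4]
finger_gap: 0.022
grip_force: 39.6
```

```bash
python3 - <<'E'
from h import *
f=np.load("v1.npz");c=(f["K"],f["d"],f["E"])
print(toworld(c,[(245.7,239.3)],.034))
move([.539,.2345,.15],np.radians(99.4))
E
```

```text
[[0.53904912 0.2344846  0.034     ]]
t [-2.909 -0.597 -3.037] r [ 0.017  0.021 -0.042]
```

>>> {"fn": "step_arm", "kwargs": {"commands": [{"rx": 0,"ry": 0,"rz": 0,"tx": 0,"ty": 0,"tz": -1,"grip": 0.1},{"rx": 0,"ry": 0,"rz": 0,"tx": 0,"ty": 0,"tz": -2,"grip": 0.1},{"rx": 0,"ry": 0,"rz": 0,"tx": -1,"ty": -0.2,"tz": -2.7,"grip": 0.1},{"rx": 0,"ry": 0,"rz": 0,"tx": -2,"ty": -0.4,"tz": -3,"grip": 0.1},{"rx": 0,"ry": 0,"rz": 0,"tx": -2.9,"ty": -0.6,"tz": -3,"grip": 0.1},{"rx": 0,"ry": 0,"rz": 0,"tx": -2.9,"ty": -0.6,"tz": -3,"grip": 0.1},{"rx": 0,"ry": 0,"rz": 0,"tx": -2.9,"ty": -0.6,"tz": -3,"grip": 0.1}]}}

```text
t: 4.55
position: [0.538, 0.2332, 0.1465]
tcp_rot: [0.25, -3.13, 0.001]
ft_force: [0.1, -0.3, -0.5]
finger_gap: 0.0221
grip_force: 39.6
```

```bash
python3 look.py v2; python3 -c "
from h import *
move([.539,.2345,.04],np.radians(99.4))"
```

```text
4.6 [0.53687689 0.23320851 0.14639202] 0.021832455522409817 [-0.28947172 -0.33740382 -1.57189403]
t [-0.065  0.025  2.66 ] r [-0.008 -0.032 -0.047]
```

View pics/v2.png

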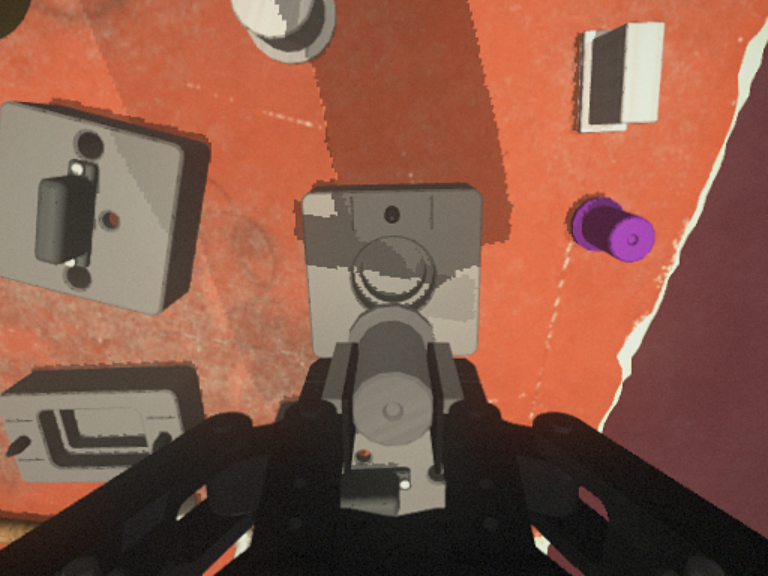

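The core is held straight at (392,380), and the cavity is at (392,271) directly in line with the tool. Nothing has been disturbed.

```bash
python3 - <<'E'
from h import *
f=np.load("v2.npz");c=(f["K"],f["d"],f["E"])
print(toworld(c,np.array([(392.5,270)])/1.5,.034), toworld(c,np.array([(392,214)])/1.5,.048))
P=toworld(c,np.array([(89,145),(79,277)])/1.5,.04);print(P,P.mean(0))
P=toworld(c,np.array([(18,446),(161,440)])/1.5,.048);print("obL pins",P,P.mean(0))
E
```

```text
[[0.53494311 0.23315009 0.034     ]] [[0.5023526 0.2276409 0.048    ]]
[[0.49271436 0.07049576 0.04      ]
 [0.56446029 0.06396525 0.04      ]] [0.52858732 0.06723051 0.04      ]
obL pins [[0.67571242 0.02701035 0.048     ]
 [0.6551631  0.11463104 0.048     ]] [0.66543776 0.0708207  0.048     ]
```

>>> {"fn": "step_arm", "kwargs": {"commands": [{"rx": 0,"ry": 0,"rz": 0,"tx": -0.06,"ty": 0.02,"tz": 0.8,"grip": 0.1},{"rx": 0,"ry": 0,"rz": 0,"tx": -0.06,"ty": 0.02,"tz": 1.4,"grip": 0.1},{"rx": 0,"ry": 0,"rz": 0,"tx": -0.06,"ty": 0.02,"tz": 1.8,"grip": 0.1},{"rx": 0,"ry": 0,"rz": 0,"tx": -0.06,"ty": 0.02,"tz": 2.1,"grip": 0.1},{"rx": 0,"ry": 0,"rz": 0,"tx": -0.06,"ty": 0.02,"tz": 2.3,"grip": 0.1},{"rx": 0,"ry": 0,"rz": 0,"tx": -0.06,"ty": 0.02,"tz": 2.5,"grip": 0.1},{"rx": 0,"ry": 0,"rz": 0,"tx": -0.06,"ty": 0.02,"tz": 2.64,"grip": 0.1},{"rx": 0,"ry": 0,"rz": 0,"tx": -0.06,"ty": 0.02,"tz": 2.7,"grip": 0.1},{"rx": 0,"ry": 0,"rz": 0,"tx": -0.06,"ty": 0.02,"tz": 2.7,"grip": 0.1},{"rx": 0,"ry": 0,"rz": 0,"tx": -0.06,"ty": 0.02,"tz": 2.7,"grip": 0.1}]}}

```text
t: 5.6
position: [0.5407, 0.2351, 0.0397]
tcp_rot: [-0.251, 3.131, 0.0]
ft_force: [-0.2, -0.3, -0.6]
finger_gap: 0.0217
grip_force: 39.6
```

>>> {"fn": "step_arm", "kwargs": {"commands": [{"rx": 0,"ry": 0,"rz": 0,"tx": 0.08,"ty": 0.02,"tz": 0.0,"grip": 0.1},{"rx": 0,"ry": 0,"rz": 0,"tx": 0.08,"ty": 0.02,"tz": 0.06,"grip": 0.1},{"rx": 0,"ry": 0,"rz": 0,"tx": 0.08,"ty": 0.02,"tz": 0.06,"grip": 0.1}]}}

```text
t: 5.9
position: [0.5378, 0.2355, 0.0372]
tcp_rot: [-0.251, 3.13, 0.0]
ft_force: [2.0, -0.1, -0.4]
finger_gap: 0.0224
grip_force: 39.7
```

>>> {"fn": "step_arm", "kwargs": {"commands": [{"rx": 0,"ry": 0,"rz": 0,"tx": 0,"ty": 0,"tz": 0,"grip": 0.45},{"rx": 0,"ry": 0,"rz": 0,"tx": 0,"ty": 0,"tz": 0,"grip": 0.45},{"rx": 0,"ry": 0,"rz": 0,"tx": 0,"ty": 0,"tz": 0,"grip": 0.45},{"rx": 0,"ry": 0,"rz": 0,"tx": 0,"ty": 0,"tz": -0.4,"grip": 0.45},{"rx": 0,"ry": 0,"rz": 0,"tx": 0,"ty": 0,"tz": -1,"grip": 0.45},{"rx": 0,"ry": 0,"rz": 0,"tx": 0,"ty": 0,"tz": -2,"grip": 0.45},{"rx": 0,"ry": 0,"rz": 0,"tx": 0.5,"ty": 0,"tz": -3,"grip": 0.45},{"rx": 0,"ry": 0,"rz": 0,"tx": 1,"ty": 0,"tz": -3.5,"grip": 0.45},{"rx": 0,"ry": 0,"rz": 0,"tx": 1,"ty": 0,"tz": -3.5,"grip": 0.45},{"rx": 0,"ry": 0,"rz": 0,"tx": 1,"ty": 0,"tz": -3.5,"grip": 0.45}]}}

```text
t: 6.9
position: [0.4978, 0.229, 0.1772]
tcp_rot: [-0.252, 3.13, 0.001]
ft_force: [-0.5, 1.1, -0.6]
finger_gap: 0.0386
grip_force: 0.0
```

```bash
python3 look.py v3
```

```text
6.95 [0.49759904 0.22888807 0.17618948] 0.038291837417783074 [-0.1108638   0.09991667 -1.32462369]
```

View pics/v3.png

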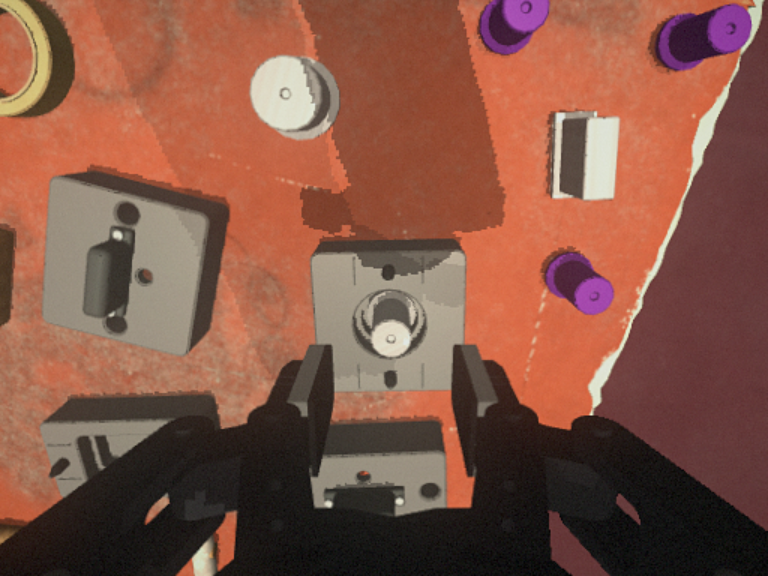

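The round core stands upright in the cavity, top at (391,338). The oblong core's top face is at about (588,116)-(615,199). I'll measure it and check the seated height.

```bash
python3 - <<'E'
from h import *
f=np.load("v3.npz");c=(f["K"],f["d"],f["E"])
W=lambda p,z:toworld(c,np.array(p)/1.5,z)
print("core seated",W([(391,338)],.062)); pn=W([(388,272),(390.5,379)],.048);print(pn,pn.mean(0))
o=W([(588,116),(619,118),(615,199),(583,198)],.054);print(o,o.mean(0),np.linalg.norm(np.diff(o,axis=0),axis=1));d=o[3]+o[2]-o[0]-o[1];a=np.degrees(np.arctan2(d[1],d[0]));print(a)
move([*o.mean(0)[:2],.028],np.radians(a+90))
E
```

```text
core seated [[0.53674201 0.23464313 0.062     ]]
[[0.50195261 0.22724504 0.048     ]
 [0.57037864 0.23970084 0.048     ]] [0.53616562 0.23347294 0.048     ]
[[0.3993282  0.31724101 0.054     ]
 [0.397459   0.33382688 0.054     ]
 [0.43903181 0.34369574 0.054     ]
 [0.44145819 0.32594044 0.054     ]] [0.4193193  0.33017602 0.054     ] [0.01669086 0.04272813 0.01792032]
12.50771609962903
t [1.526 2.813 3.705] r [-0.001 -0.003 -0.663]
```

>>> {"fn": "step_arm", "kwargs": {"commands": [{"rx": 0,"ry": 0,"rz": -0.6,"tx": 0.8,"ty": 1.4,"tz": 0.5,"grip": 0.6},{"rx": 0,"ry": 0,"rz": -0.66,"tx": 1.53,"ty": 2.3,"tz": 1,"grip": 0.6},{"rx": 0,"ry": 0,"rz": -0.66,"tx": 1.53,"ty": 2.81,"tz": 1.8,"grip": 0.6},{"rx": 0,"ry": 0,"rz": -0.66,"tx": 1.53,"ty": 2.81,"tz": 2,"grip": 0.6},{"rx": 0,"ry": 0,"rz": -0.66,"tx": 1.53,"ty": 2.81,"tz": 2.2,"grip": 0.6},{"rx": 0,"ry": 0,"rz": -0.66,"tx": 1.53,"ty": 2.81,"tz": 2.8,"grip": 0.6},{"rx": 0,"ry": 0,"rz": -0.66,"tx": 1.53,"ty": 2.81,"tz": 3.4,"grip": 0.6},{"rx": 0,"ry": 0,"rz": -0.66,"tx": 1.53,"ty": 2.81,"tz": 3.7,"grip": 0.6},{"rx": 0,"ry": 0,"rz": -0.66,"tx": 1.53,"ty": 2.81,"tz": 3.7,"grip": 0.6},{"rx": 0,"ry": 0,"rz": -0.66,"tx": 1.53,"ty": 2.81,"tz": 3.7,"grip": 0.05},{"rx": 0,"ry": 0,"rz": -0.66,"tx": 1.53,"ty": 2.81,"tz": 3.7,"grip": 0.05},{"rx": 0,"ry": 0,"rz": -0.66,"tx": 1.53,"ty": 2.81,"tz": 3.7,"grip": 0.05},{"rx": 0,"ry": 0,"rz": -0.66,"tx": 1.53,"ty": 2.81,"tz": 3.7,"grip": 0.05},{"rx": 0,"ry": 0,"rz": -0.66,"tx": 1.53,"ty": 2.81,"tz": 3.7,"grip": 0.05},{"rx": 0,"ry": 0,"rz": -0.66,"tx": 1.53,"ty": 2.81,"tz": 3.7,"grip": 0.05},{"rx": 0,"ry": 0,"rz": -0.66,"tx": 1.53,"ty": 2.81,"tz": 3.7,"grip": 0.05}]}}

```text
t: 8.55
position: [0.4204, 0.3307, 0.0302]
tcp_rot: [-0.341, 3.12, 0.002]
ft_force: [0.2, -1.4, 6.2]
finger_gap: 0.0171
grip_force: 40.2
```

>>> {"fn": "step_arm", "kwargs": {"commands": [{"rx": 0,"ry": 0,"rz": 0,"tx": 0,"ty": 0,"tz": -0.8,"grip": 0.05},{"rx": 0,"ry": 0,"rz": 0,"tx": 0,"ty": 0,"tz": -1.8,"grip": 0.05},{"rx": 0,"ry": 0,"rz": 0,"tx": 0,"ty": 0,"tz": -2.8,"grip": 0.05},{"rx": 0,"ry": 0,"rz": 0,"tx": 0,"ty": 0,"tz": -3.2,"grip": 0.05},{"rx": 0,"ry": 0,"rz": 0,"tx": 0,"ty": 0,"tz": -3.2,"grip": 0.05}]}}

```text
t: 9.05
position: [0.4207, 0.3315, 0.1597]
tcp_rot: [-0.342, 3.118, 0.005]
ft_force: [0.4, 0.2, -1.7]
finger_gap: 0.0172
grip_force: 39.4
```

```bash
python3 - <<'E'
from h import *
s=state();print(s["position"],np.round(s["joints"],3),s["finger_gap"])
a=capture("top")[:,:,::-1];b=capture("scene")[:,:,::-1]
A=cv2.resize(a[40:320,280:512],None,fx=1.7,fy=1.7,interpolation=cv2.INTER_CUBIC);B=cv2.resize(b[0:280,280:512],None,fx=1.7,fy=1.7,interpolation=cv2.INTER_CUBIC)
cv2.imwrite("pics/rod.png",np.hstack([A,B]))
E
```

```text
[0.42066501 0.33146231 0.15974208] [ 0.667  0.314 -0.254  0.997  0.     0.449] 0.017224594759104504
```

View pics/rod.png

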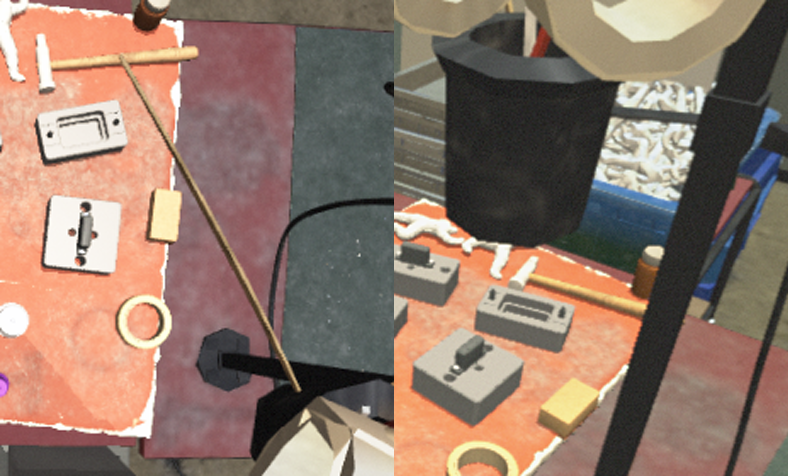

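The rod shows only in the top picture, running from (122,57) to (298,388) in the left crop, and not in the scene picture on the right. I'll work out what heights that allows.

```bash
python3 - <<'E'
from h import *
ct=cal("top");cs=cal("scene")
for uv in [(280+122/1.7,40+57/1.7),(280+180/1.7,40+160/1.7),(280+240/1.7,40+275/1.7),(280+298/1.7,40+388/1.7)]:
    print(np.round(uv))
    for z in (0,.1,.2,.25,.3,.35,.4,.45,.5,.6,.7):
        P=toworld(ct,[uv],z);E=cs[2];d=(np.linalg.inv(E)@np.r_[P[0],1])[2]
        print(z,np.round(P[0,:2],3),np.round(topix(cs,P)[0]*1.5) if d>0 else "behind")
E
```

```text
[352.  74.]
0 [0.793 0.001] [605. 267.]
0.1 [0.751 0.025] [592. 219.]
0.2 [0.709 0.049] [577. 162.]
0.25 [0.688 0.061] [568. 130.]
0.3 [0.667 0.073] [558.  94.]
0.35 [0.646 0.085] [548.  55.]
0.4 [0.625 0.098] [536.  10.]
0.45 [0.604 0.11 ] [522. -40.]
0.5 [0.583 0.122] [507. -96.]
0.6 [0.541 0.146] [ 470. -234.]
0.7 [0.499 0.17 ] [ 420. -422.]
[386. 134.]
0 [ 0.642 -0.079] [618. 340.]
0.1 [ 0.618 -0.046] [602. 282.]
0.2 [ 0.593 -0.013] [584. 214.]
0.25 [0.58  0.004] [574. 175.]
0.3 [0.568 0.021] [563. 133.]
0.35 [0.555 0.037] [551.  87.]
0.4 [0.543 0.054] [537.  35.]
0.45 [0.531 0.07 ] [522. -22.]
0.5 [0.518 0.087] [505. -85.]
0.6 [0.493 0.12 ] [ 465. -238.]
0.7 [0.469 0.154] [ 413. -437.]
[421. 202.]
0 [ 0.481 -0.162] [635. 450.]
0.1 [ 0.474 -0.12 ] [616. 375.]
0.2 [ 0.468 -0.077] [593. 288.]
0.25 [ 0.465 -0.055] [581. 240.]
0.3 [ 0.461 -0.034] [568. 188.]
0.35 [ 0.458 -0.013] [553. 132.]
0.4 [0.455 0.009] [538.  70.]
0.45 [0.452 0.03 ] [520.   3.]
0.5 [0.449 0.051] [502. -71.]
0.6 [0.442 0.094] [ 458. -242.]
0.7 [0.436 0.137] [ 403. -456.]
[455. 268.]
0 [ 0.323 -0.245] [662. 611.]
0.1 [ 0.335 -0.193] [637. 508.]
0.2 [ 0.346 -0.141] [608. 393.]
0.25 [ 0.352 -0.115] [593. 330.]
0.3 [ 0.358 -0.089] [576. 263.]
0.35 [ 0.364 -0.063] [558. 192.]
0.4 [ 0.369 -0.037] [540. 116.]
0.45 [ 0.375 -0.011] [520.  35.]
0.5 [0.381 0.016] [498. -52.]
0.6 [0.392 0.068] [ 450. -248.]
0.7 [0.404 0.12 ] [ 394. -477.]
```

```bash
python3 - <<'E'
from h import *
b=capture("scene")[:,:,::-1];a=capture("top")[:,:,::-1]
B=cv2.resize(b[0:60,320:400],None,fx=6,fy=6,interpolation=cv2.INTER_NEAREST)
A=cv2.resize(a[230:290,420:480],None,fx=6,fy=6,interpolation=cv2.INTER_NEAREST);A2=cv2.resize(a[60:120,340:400],None,fx=5,fy=5,interpolation=cv2.INTER_NEAREST)
A2=cv2.resize(A2,(300,360))[:, :-60] if 0 else A2
h=360;pad=lambda i:cv2.copyMakeBorder(i,0,h-i.shape[0],0,0,0)
B=B[:, :]
cv2.imwrite("pics/rod2.png",np.vstack([np.hstack([cv2.resize(pad(B),(400,300)),cv2.resize(A,(300,300))])]))
E
```

```text
(no output)
```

View pics/rod2.png

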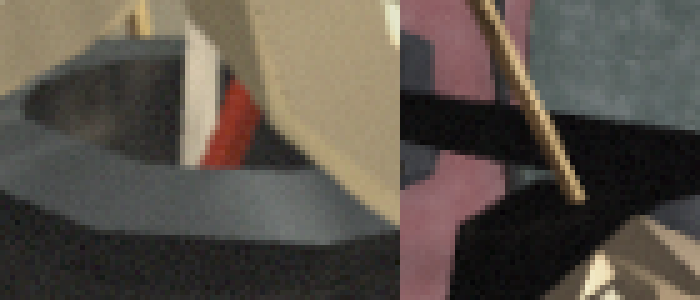

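The tip in the right crop at (580,195) is a free end, and its depth is still open. The arm's forearm could pass there, so I tilt the wrist camera to look at it before going right.

```bash
python3 - <<'E'
from h import *
s=state();A=R.from_rotvec(s["tcp_rot"]);print(s["position"],np.round(s["joints"],2))
def tgt(az,th,pos):
    a=np.radians(az);f=np.array([np.cos(a),np.sin(a),0]);y=np.array([-f[1],f[0],0]);t=np.radians(th)
    z=np.array([0,0,-1])*np.cos(t)+f*np.sin(t);x=np.cross(y,z)
    T=R.from_matrix(np.c_[x,y,z]);print(az,th,"r",np.round(np.degrees((A.inv()*T).as_rotvec())/5,2),"t",np.round(A.inv().apply(np.array(pos)-s["position"])/.04,2), "cam",T.apply([.074,0,-.143])+pos)
tgt(-40,0,[.38,.32,.30]);tgt(-40,75,[.38,.32,.33]);tgt(-30,60,[.38,.32,.33])
E
```

```text
[0.41792848 0.32915432 0.15502916] [ 0.67  0.32 -0.26  1.    0.    0.45]
-40 0 r [-0.03 -0.03 10.5 ] t [ 0.99 -0.02 -3.62] cam [0.32331271 0.36756628 0.443     ]
-40 75 r [  6.81 -13.9    8.94] t [ 0.99 -0.03 -4.37] cam [0.25951653 0.42109764 0.29553261]
-30 60 r [  4.41 -11.45   7.71] t [ 0.99 -0.03 -4.37] cam [0.24070706 0.40042082 0.33741412]
```

>>> {"fn": "step_arm", "kwargs": {"commands": [{"rx": 0.5,"ry": -1,"rz": 0.6,"tx": 0.3,"ty": 0,"tz": -1.2,"grip": 0.05},{"rx": 1.2,"ry": -2.4,"rz": 1.5,"tx": 0.6,"ty": 0,"tz": -2.4,"grip": 0.05},{"rx": 1.9,"ry": -3.9,"rz": 2.5,"tx": 1,"ty": 0,"tz": -3.4,"grip": 0.05},{"rx": 2.6,"ry": -5.3,"rz": 3.4,"tx": 1,"ty": 0,"tz": -4.4,"grip": 0.05},{"rx": 3.3,"ry": -6.8,"rz": 4.4,"tx": 1,"ty": 0,"tz": -4.4,"grip": 0.05},{"rx": 4.1,"ry": -8.3,"rz": 5.3,"tx": 1,"ty": 0,"tz": -4.4,"grip": 0.05},{"rx": 4.8,"ry": -9.7,"rz": 6.3,"tx": 1,"ty": 0,"tz": -4.4,"grip": 0.05},{"rx": 5.5,"ry": -11.2,"rz": 7.2,"tx": 1,"ty": 0,"tz": -4.4,"grip": 0.05},{"rx": 6.2,"ry": -12.6,"rz": 8.1,"tx": 1,"ty": 0,"tz": -4.4,"grip": 0.05},{"rx": 6.8,"ry": -13.9,"rz": 8.9,"tx": 1,"ty": 0,"tz": -4.4,"grip": 0.05},{"rx": 6.8,"ry": -13.9,"rz": 8.9,"tx": 1,"ty": 0,"tz": -4.4,"grip": 0.05},{"rx": 6.8,"ry": -13.9,"rz": 8.9,"tx": 1,"ty": 0,"tz": -4.4,"grip": 0.05}]}}

```text
t: 10.45
position: [0.3797, 0.3217, 0.3303]
tcp_rot: [0.632, 1.745, -0.489]
ft_force: [0.2, 0.0, -3.0]
finger_gap: 0.0171
grip_force: 39.8
```

```bash
python3 look.py v4; python3 -c "
from h import *
s=state();print(np.round(s['joints'],2),s['tcp_rot'])"
```

```text
10.5 [0.37976507 0.32204323 0.32866154] 0.017315316557160582 [ 0.45518616  2.8318441  -4.43165267]
[ 1.3   0.59 -0.15  1.85 -1.07  2.64] [ 0.62900789  1.74312582 -0.49296397]
```

View pics/v4.png

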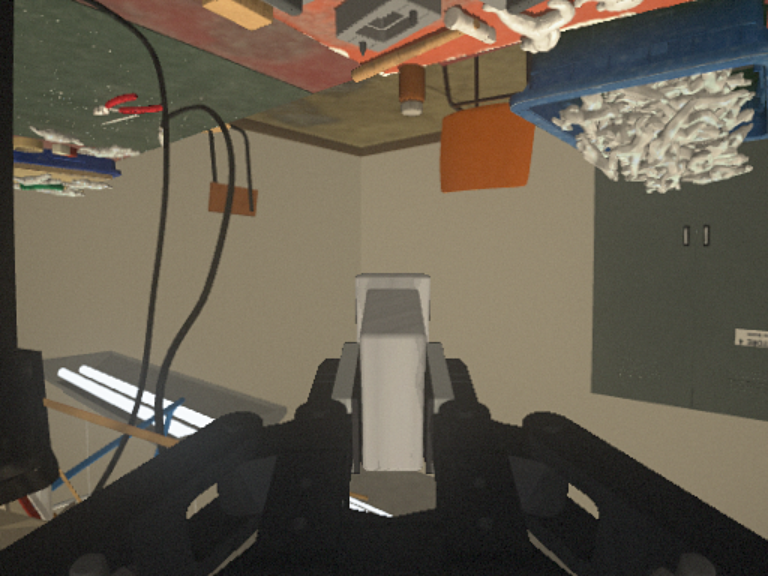

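Upside-down wrist view: the pole is at the left edge, and the brown rod runs from (42,402) to (178,441), high up near the ceiling lamp. Next I intersect these rays with the rod's plane from the top camera.

```bash
python3 - <<'E'
from h import *
f=np.load("v4.npz");c=(f["K"],f["d"],f["E"]);ct=cal("top")
oT,rT=ray(ct,[(280+122/1.7,40+57/1.7),(280+298/1.7,40+388/1.7)])
n=np.cross(rT[0],rT[1])
o,r=ray(c,np.array([(45,402),(110,421),(175,440),(75,490)])/1.5)
for k in r:
    t=np.dot(n,oT-o)/np.dot(n,k);P=o+t*k;print(t,P,topix(ct,P)[0])
for P in [(.6,.11,.45),(.38,0,.48),(.54,.146,.6),(.39,.07,.6),(.499,.17,.7)]:print(P,topix(c,P)[0]*1.5)
E
```

```text
0.38010429182520333 [ 0.3686219  -0.03257513  0.4097766 ] [456.04194193 269.74081502]
0.39211076151562946 [ 0.40743844 -0.00375374  0.42803832] [440.8746111  239.55020166]
0.4045052199719255 [0.44781293 0.02639354 0.44739937] [423.26779336 205.32110436]
0.3674297819590211 [0.37776676 0.00213477 0.47456813] [455.38899047 268.42621511]
(0.6, 0.11, 0.45) [369.46766105 420.55116946]
(0.38, 0, 0.48) [ 77.55231492 494.83684523]
(0.54, 0.146, 0.6) [352.79896202 618.34943504]
(0.39, 0.07, 0.6) [134.91846911 677.77845549]
(0.499, 0.17, 0.7) [338.77405647 776.61119645]
```

The rod runs from about (0.37,-0.03,0.41) up to (0.58,0.12,0.51). It crosses the azimuth of the right-hand moulds at r≈0.49, z≈0.47, so the forearm must pass beneath it. I need the arm's geometry, so I'll go to tool-down poses on the left and log joints.

```bash
python3 -c "
from h import *
move([.60,.26,.16],np.radians(13))"; ls; python3 -c "import plant;print([a for a in dir(plant) if a[0]!='_'])"
```

```text
t [2.759 2.36  6.109] r [ 4.833 14.543  6.338]
h.py
look.py
pics
v1.npz
v2.npz
v3.npz
v4.npz
w1.npz
['MotionError', 'boxes_of', 'calibration', 'capture', 'sign_off', 'state']
```

>>> {"fn": "step_arm", "kwargs": {"commands": [{"rx": 0.48,"ry": 1.45,"rz": 0.63,"tx": 0.2,"ty": 0.2,"tz": 0.5,"grip": 0.05},{"rx": 0.96,"ry": 2.9,"rz": 1.26,"tx": 0.5,"ty": 0.4,"tz": 1,"grip": 0.05},{"rx": 1.45,"ry": 4.36,"rz": 1.9,"tx": 0.7,"ty": 0.6,"tz": 1.5,"grip": 0.05},{"rx": 1.93,"ry": 5.8,"rz": 2.53,"tx": 0.9,"ty": 0.8,"tz": 2,"grip": 0.05},{"rx": 2.4,"ry": 7.27,"rz": 3.17,"tx": 1.2,"ty": 1,"tz": 2.6,"grip": 0.05},{"rx": 2.9,"ry": 8.7,"rz": 3.8,"tx": 1.4,"ty": 1.2,"tz": 3.1,"grip": 0.05},{"rx": 3.38,"ry": 10.2,"rz": 4.43,"tx": 1.7,"ty": 1.4,"tz": 3.7,"grip": 0.05},{"rx": 3.87,"ry": 11.6,"rz": 5.07,"tx": 2,"ty": 1.7,"tz": 4.4,"grip": 0.05},{"rx": 4.35,"ry": 13.1,"rz": 5.7,"tx": 2.4,"ty": 2,"tz": 5.2,"grip": 0.05},{"rx": 4.83,"ry": 14.54,"rz": 6.34,"tx": 2.76,"ty": 2.36,"tz": 6.1,"grip": 0.05},{"rx": 4.83,"ry": 14.54,"rz": 6.34,"tx": 2.76,"ty": 2.36,"tz": 6.1,"grip": 0.05},{"rx": 4.83,"ry": 14.54,"rz": 6.34,"tx": 2.76,"ty": 2.36,"tz": 6.1,"grip": 0.05},{"rx": 4.83,"ry": 14.54,"rz": 6.34,"tx": 2.76,"ty": 2.36,"tz": 6.1,"grip": 0.05}]}}

```text
t: 11.8
position: [0.5991, 0.2617, 0.1631]
tcp_rot: [-1.948, -2.456, -0.01]
ft_force: [0.4, -0.5, -0.6]
finger_gap: 0.0171
grip_force: 39.9
```

```bash
python3 -c "
from h import *
s=state();print(s['t'],s['position'].tolist(),np.round(s['joints'],4).tolist(),s['tcp_rot'],s['finger_gap'])
move([.66,.28,.10],np.radians(13))"
```

```text
11.8 [0.5991050909474489, 0.2617338941029308, 0.16311546325259021] [0.4073, 0.5112, 0.0741, 1.1313, 0.0093, 1.7482] [-1.94758    -2.45600311 -0.0101738 ] 0.017103824259000436
t [0.083 1.585 1.58 ] r [ 0.008 -0.11   0.034]
```

```bash
python3 - <<'E'
from h import *
f=np.load("v4.npz");c=(f["K"],f["d"],f["E"]);ct=cal("top")
oT,rT=ray(ct,[(280+122/1.7,40+57/1.7),(280+298/1.7,40+388/1.7)])
n=np.cross(rT[0],rT[1])
for uv in [(45,402),(175,440),(345,489),(368,500),(385,505),(65,470),(88,512)]:
    o,r=ray(c,[np.array(uv)/1.5]);t=np.dot(n,oT-o)/np.dot(n,r[0]);P=o+t*r[0];print(uv,np.round(t,3),np.round(P,3),topix(ct,P)[0])
w=f["w"][:,:,::-1]
A=cv2.resize(w[255:355,20:150],None,fx=4,fy=4,interpolation=cv2.INTER_NEAREST);B=cv2.resize(w[315:350,225:295],None,fx=4,fy=4,interpolation=cv2.INTER_NEAREST)
t=capture("top")[:,:,::-1];s=capture("scene")[:,:,::-1]
C=np.zeros((600,800,3),np.uint8);C[:300,:390]=cv2.resize(A,(390,300));C[:140,400:680]=B
C[300:600,:400]=cv2.resize(t,(400,300));C[300:600,400:800]=cv2.resize(s,(400,300));cv2.imwrite("pics/mix.png",C)
E
```

```text
(45, 402) 0.38 [ 0.369 -0.033  0.41 ] [456.04194193 269.74081502]
(175, 440) 0.405 [0.448 0.026 0.447] [423.26779336 205.32110436]
(345, 489) 0.44 [0.563 0.113 0.504] [361.03787651  90.0347386 ]
(368, 500) 0.444 [0.579 0.127 0.516] [350.04338322  70.48398675]
(385, 505) 0.447 [0.592 0.137 0.523] [341.54676156  55.53558235]
(65, 470) 0.37 [ 0.374 -0.007  0.46 ] [456.34637588 270.35422295]
(88, 512) 0.366 [0.383 0.012 0.491] [453.72992647 265.09230852]
```

View pics/mix.png

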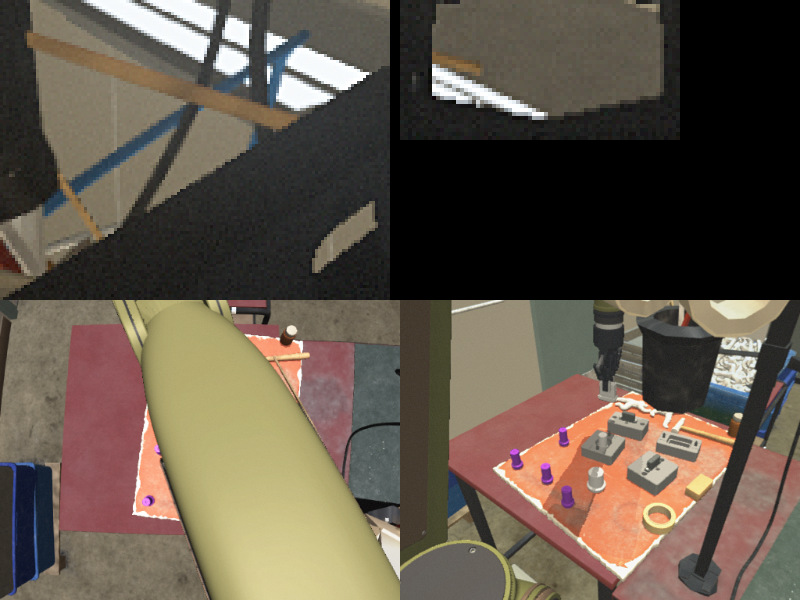

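The rod matches the top picture at both ends, so it is a stick in a hanging pot, running (0.37,-0.03,0.41) to (0.58,0.13,0.515). I'll model the arm, then check the clearance of each planned pose, leaning the hand about the closing line where that helps.

```bash
cat > arm.py <<'E'
import numpy as np
from scipy.optimize import least_squares
from scipy.spatial.transform import Rotation as R
D=[([.26,-.138,1.173,0,1.225],(.178,.494,.231),None),
   ([.317,-.257,.998,0,.667],(.4195,.3303,.158),None),
   ([.5112,.0741,1.1313,.0093,.4073],(.5991,.2617,.1631),None),
   ([.59,-.15,1.85,-1.07,1.30],(.3797,.3217,.3295),None)]
def fk(q,p):
    L1,L2,z0,e,h,r0=p;q2,q3,q4,q5,q1=q
    a=q2-q3;b=a+q4;rad=np.array([np.cos(q1),np.sin(q1),0]);Z=np.array([0,0,1.]);lat=np.cross(Z,rad)
    S=rad*r0+Z*z0;E=S+L1*(np.sin(q2)*rad+np.cos(q2)*Z);W=E+L2*(np.cos(a)*rad-np.sin(a)*Z)
    f=np.cos(b)*rad-np.sin(b)*Z
    J=W+e*f;zt=min((np.cos(q5)*f+s*np.sin(q5)*lat for s in(1,-1)),key=lambda v:-v[0]) if q5<-.5 else f
    return S,E,W,J,J+h*zt
def fit():
    return least_squares(lambda p:np.concatenate([fk(q,p)[4]-np.array(t) for q,t,_ in D]+[[.1*p[5],.02*(p[3]-.1)]]),[.58,.41,.247,.1,.319,0])
P=fit()
def body(pos,zt,p=None):
    L1,L2,z0,e,h,r0=P.x if p is None else p
    pos=np.array(pos,float);zt=np.array(zt)/np.linalg.norm(zt);J=pos-h*zt;q1=np.arctan2(J[1],J[0]);rad=np.array([np.cos(q1),np.sin(q1),0]);lat=np.array([-rad[1],rad[0],0])
    f=zt-lat*(zt@lat);f/=np.linalg.norm(f);W=J-e*f;S=rad*r0+np.array([0,0,z0]);v=W-S;d=np.linalg.norm(v)
    A=np.arccos((L1**2+d*d-L2**2)/(2*L1*d));el=np.arctan2(v[2],v@rad)+A
    return S,S+L1*(np.cos(el)*rad+np.sin(el)*np.array([0,0,1])),W,J,pos
ROD=np.array([[.369,-.033,.41],[.582,.129,.517]])
def sd(a,b,c,d,n=80):
    t=np.linspace(0,1,n)[:,None];X=a+(b-a)*t;Y=c+(d-c)*t
    return np.linalg.norm(X[:,None]-Y[None],axis=2).min()
def clear(pos,zt):
    B=body(pos,zt);return np.round([sd(B[i],B[i+1],*ROD) for i in range(4)],3),np.round(B[2],2)
def lean(az,deg):
    a,t=np.radians([az,deg]);return [-np.cos(a)*np.sin(t),-np.sin(a)*np.sin(t),-np.cos(t)]  # wrist leans toward az
if __name__=="__main__":
    print(np.round(P.x,3),np.round(P.fun,3))
    print("order: upper, forearm, wrist, hand")
    for z in(.04,.10,.16):
        for d in(0,6,12):print("obL",z,d,clear([.667,.07,z],lean(-77,d)))
    for z in(.043,.12,.16):
        for d in(0,15,25,35):print("sqU",z,d,clear([.529,.067,z],lean(-5.7,d)))
    for z in(.043,.1,.16):
        for d in(0,8,12):print("obU",z,d,clear([.663,.236,z],lean(-77,d)))
    for z in (.1,.16):print("sqL",z,clear([.537,.234,z],lean(9.5,0)),clear([.537,.234,z],lean(9.5,25)))
E
python3 arm.py
```

```text
[0.565 0.386 0.253 0.101 0.319 0.028] [ 0.001  0.004 -0.001 -0.005 -0.004  0.002  0.003 -0.002 -0.001  0.
 -0.    -0.     0.003  0.   ]
order: upper, forearm, wrist, hand
obL 0.04 0 (array([0.186, 0.06 , 0.118, 0.186]), array([0.67, 0.07, 0.46]))
obL 0.04 6 (array([0.179, 0.085, 0.144, 0.201]), array([0.68, 0.04, 0.46]))
obL 0.04 12 (array([0.17 , 0.108, 0.173, 0.222]), array([0.69, 0.01, 0.45]))
obL 0.1 0 (array([0.205, 0.08 , 0.103, 0.142]), array([0.67, 0.07, 0.52]))
obL 0.1 6 (array([0.198, 0.106, 0.131, 0.163]), array([0.68, 0.04, 0.52]))
obL 0.1 12 (array([0.19 , 0.129, 0.162, 0.187]), array([0.69, 0.01, 0.51]))
obL 0.16 0 (array([0.219, 0.112, 0.103, 0.11 ]), array([0.67, 0.07, 0.58]))
obL 0.16 6 (array([0.213, 0.133, 0.131, 0.136]), array([0.68, 0.04, 0.58]))
obL 0.16 12 (array([0.205, 0.155, 0.16 , 0.165]), array([0.69, 0.01, 0.57]))
sqU 0.043 0 (array([0.241, 0.01 , 0.027, 0.115]), array([0.53, 0.07, 0.46]))
sqU 0.043 15 (array([0.194, 0.053, 0.108, 0.164]), array([0.64, 0.06, 0.45]))
sqU 0.043 25 (array([0.156, 0.07 , 0.17 , 0.209]), array([0.71, 0.06, 0.42]))
sqU 0.043 35
[... 943 characters left out ...]
 0.134, 0.166]), array([0.66, 0.24, 0.52]))
obU 0.1 8 (array([0.21 , 0.063, 0.11 , 0.15 ]), array([0.67, 0.19, 0.52]))
obU 0.1 12 (array([0.205, 0.051, 0.104, 0.148]), array([0.68, 0.17, 0.51]))
obU 0.16 0 (array([0.228, 0.124, 0.134, 0.139]), array([0.66, 0.24, 0.58]))
obU 0.16 8 (array([0.222, 0.102, 0.111, 0.118]), array([0.67, 0.19, 0.58]))
obU 0.16 12 (array([0.218, 0.093, 0.105, 0.114]), array([0.68, 0.17, 0.57]))
sqL 0.1 (array([0.264, 0.114, 0.114, 0.15 ]), array([0.54, 0.23, 0.52])) (array([0.198, 0.1  , 0.19 , 0.201]), array([0.71, 0.27, 0.48]))
sqL 0.16 (array([0.276, 0.13 , 0.114, 0.12 ]), array([0.54, 0.23, 0.58])) (array([0.206, 0.121, 0.169, 0.169]), array([0.71, 0.27, 0.54]))
```

The model fits within 5 mm. The forearm must stay above the rod, so I check the swing path to oblong_lower at z≈0.2 with a 6° lean.

```bash
python3 - <<'E'
from arm import *
import h
for k in np.linspace(0,1,7):
    p=np.array([.60,.262,.20])*(1-k)+np.array([.668,.07,.18])*k;d=6*k
    print(np.round(p,3),*clear(p,lean(-77,d)))
print("via r larger")
for p in ([.66,.26,.2],[.68,.2,.2],[.69,.15,.2],[.69,.1,.2],[.668,.07,.18]):print(p,*clear(p,lean(-77,6)))
s=h.state();A=R.from_rotvec(s["tcp_rot"])
def tgt(pos,yaw,az,d):
    z=np.array(lean(az,d));y=np.array([np.cos(np.radians(yaw)),np.sin(np.radians(yaw)),0]);y-=z*(y@z);y/=np.linalg.norm(y)
    T=R.from_matrix(np.c_[np.cross(y,z),y,z]);print("t",np.round(A.inv().apply(np.array(pos)-s["position"])/.04,2),"r",np.round(np.degrees((A.inv()*T).as_rotvec())/5,2))
print(s["position"]);tgt([.66,.26,.2],13.2,-76.8,6);tgt([.69,.13,.2],13.2,-76.8,6);tgt([.668,.07,.16],13.2,-76.8,6)
E
```

```text
[0.6   0.262 0.2  ] [0.26  0.166 0.134 0.134] [0.6  0.26 0.62]
[0.611 0.23  0.197] [0.254 0.14  0.1   0.1  ] [0.61 0.22 0.62]
[0.623 0.198 0.193] [0.248 0.119 0.072 0.073] [0.62 0.19 0.61]
[0.634 0.166 0.19 ] [0.241 0.108 0.059 0.06 ] [0.64 0.15 0.61]
[0.645 0.134 0.187] [0.233 0.11  0.07  0.071] [0.65 0.11 0.61]
[0.657 0.102 0.183] [0.225 0.124 0.097 0.099] [0.66 0.08 0.6 ]
[0.668 0.07  0.18 ] [0.217 0.145 0.131 0.132] [0.68 0.04 0.6 ]
via r larger
[0.66, 0.26, 0.2] [0.232 0.145 0.13  0.13 ] [0.67 0.23 0.62]
[0.68, 0.2, 0.2] [0.22  0.129 0.112 0.112] [0.69 0.17 0.62]
[0.69, 0.15, 0.2] [0.213 0.132 0.116 0.116] [0.7  0.12 0.62]
[0.69, 0.1, 0.2] [0.21  0.148 0.131 0.131] [0.7  0.07 0.62]
[0.668, 0.07, 0.18] [0.217 0.145 0.131 0.132] [0.68 0.04 0.6 ]
[0.59889702 0.26301479 0.16413825]
t [-0.41  1.47 -0.9 ] r [0.03 1.09 0.01]
t [-3.75  1.46 -0.93] r [0.03 1.09 0.01]
t [-5.09  0.57  0.05] r [0.03 1.09 0.01]
```

>>> {"fn": "step_arm", "kwargs": {"commands": [{"rx": 0,"ry": 0.6,"rz": 0,"tx": -0.2,"ty": 0.8,"tz": -0.5,"grip": 0.05},{"rx": 0,"ry": 1.1,"rz": 0,"tx": -0.4,"ty": 1.5,"tz": -0.9,"grip": 0.05},{"rx": 0,"ry": 1.1,"rz": 0,"tx": -1.3,"ty": 1.5,"tz": -0.9,"grip": 0.05},{"rx": 0,"ry": 1.1,"rz": 0,"tx": -2.3,"ty": 1.5,"tz": -0.9,"grip": 0.05},{"rx": 0,"ry": 1.1,"rz": 0,"tx": -3.3,"ty": 1.5,"tz": -0.9,"grip": 0.05},{"rx": 0,"ry": 1.1,"rz": 0,"tx": -4.2,"ty": 1.2,"tz": -0.9,"grip": 0.05},{"rx": 0,"ry": 1.1,"rz": 0,"tx": -5.1,"ty": 0.6,"tz": -0.4,"grip": 0.05},{"rx": 0,"ry": 1.1,"rz": 0,"tx": -5.1,"ty": 0.57,"tz": 0.05,"grip": 0.05},{"rx": 0,"ry": 1.1,"rz": 0,"tx": -5.1,"ty": 0.57,"tz": 0.05,"grip": 0.05},{"rx": 0,"ry": 1.1,"rz": 0,"tx": -5.1,"ty": 0.57,"tz": 0.05,"grip": 0.05}]}}

```text
t: 12.9
position: [0.6681, 0.0698, 0.1604]
tcp_rot: [-1.899, -2.397, -0.103]
ft_force: [-1.0, 0.1, -0.6]
finger_gap: 0.017
grip_force: 40.1
```

```bash
python3 look.py v5; python3 -c "
from h import *
s=state();print(np.round(s['joints'],3))"
```

```text
12.95 [0.668898   0.0700359  0.16098336] 0.016919664922743865 [-0.23369604  0.30390592 -1.13824689]
[0.055 0.558 0.146 1.174 0.105 1.393]
```

View pics/v5.png

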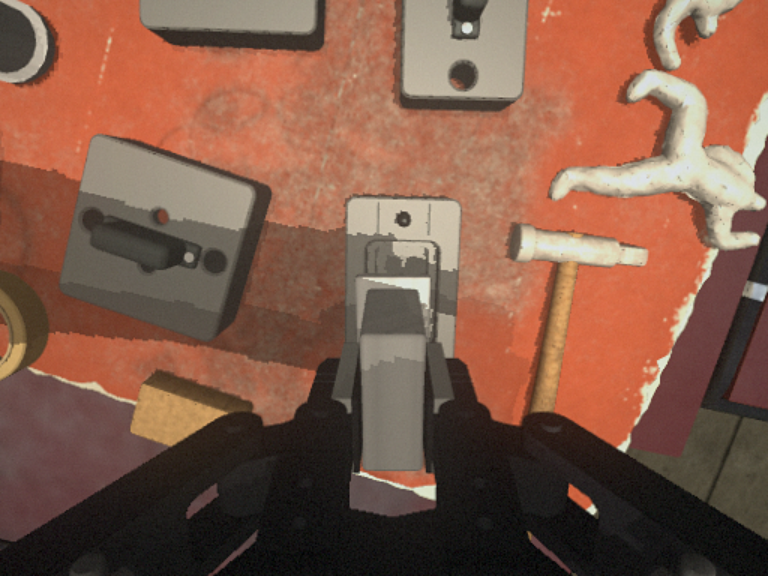

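The oblong core is held straight at (393,390), its long side parallel to the mould. On oblong_lower, the pin is at (404,219) and the near edge runs (347,199)-(461,200). Square_upper is at (165,235). Oblong_upper is at the top, with its near hole at (463,74).

```bash
python3 - <<'E'
from h import *
f=np.load("v5.npz");c=(f["K"],f["d"],f["E"])
W=lambda p,z:toworld(c,np.array(p)/1.5,z)
e=W([(347,199),(461,200)],.034);d=(e[1]-e[0]);print(e,np.linalg.norm(d),"edge ang",np.degrees(np.arctan2(d[1],d[0])))
u=d/np.linalg.norm(d);n=np.array([u[1],-u[0],0]);print("centre from edge",e.mean(0)+n*.058)
p=W([(404,219)],.047)[0];print("pin",p,"centre from pin",p+n*.046)
s=W([(366,300),(440,300)],.034);print("cavity sides",s,s.mean(0))
q=W([(89,217),(214,261)],.04);print("sqU holes",q,q.mean(0),np.linalg.norm(q[1]-q[0]),np.degrees(np.arctan2(q[1,1]-q[0,1],q[1,0]-q[0,0])))
o=W([(402,101),(524,99)],.04);d=o[1]-o[0];print("obU edge",o,np.linalg.norm(d),np.degrees(np.arctan2(d[1],d[0])));u=d/np.linalg.norm(d);n2=np.array([-u[1],u[0],0]);hh=W([(463,75)],.04)[0];print("obU c edge",o.mean(0)+n2*.058,"hole",hh,hh+n2*.046)
E
```

```text
[[0.63252458 0.11405338 0.034     ]
 [0.69538003 0.12825531 0.034     ]] 0.06443990823673669 edge ang 12.731960962628712
centre from edge [0.67673494 0.06458047 0.034     ]
pin [0.66592614 0.11121128 0.047     ] centre from pin [0.67606409 0.06634234 0.047     ]
cavity sides [[0.65580008 0.05937581 0.034     ]
 [0.69809138 0.06926474 0.034     ]] [0.67694573 0.06432027 0.034     ]
sqU holes [[0.49280318 0.07188275 0.04      ]
 [0.56671295 0.06327445 0.04      ]] [0.52975806 0.0675786  0.04      ] 0.0744093827313016 -6.643334371270805
obU edge [[0.65053903 0.17179122 0.04      ]
 [0.71399087 0.18810342 0.04      ]] 0.06551507053687032 14.417399647664073
obU c edge [0.66782388 0.23612076 0.04      ] hole [0.67899848 0.19226062 0.04      ] [0.66754521 0.23681197 0.04      ]
```

```bash
cat > tgt.py <<'E'
from arm import *
import h
def tgt(pos,yaw,az=0,d=0):
    """tool leaning: wrist toward az by d deg, closing line at yaw"""
    s=h.state();A=R.from_rotvec(s["tcp_rot"]);best=None
    z=np.array(lean(az,d))
    for k in(0,180):
        y=np.array([np.cos(np.radians(yaw+k)),np.sin(np.radians(yaw+k)),0]);y-=z*(y@z);y/=np.linalg.norm(y)
        v=(A.inv()*R.from_matrix(np.c_[np.cross(y,z),y,z])).as_rotvec()
        if best is None or np.linalg.norm(v)<np.linalg.norm(best):best=v
    print(pos,"t",np.round(A.inv().apply(np.array(pos)-s["position"])/.04,3),"r",np.round(np.degrees(best)/5,2),"clear",*clear(pos,z))
E
python3 -c "
from tgt import *
for z in(.11,.07,.041):tgt([.677,.062,z],12.8,-77,6)"
```

```text
[0.677, 0.062, 0.11] t [-0.375  0.146  1.243] r [ 0.04 -0.01  0.09] clear [0.195 0.118 0.144 0.168] [0.69 0.03 0.53]
[0.677, 0.062, 0.07] t [-0.48   0.142  2.237] r [ 0.04 -0.01  0.09] clear [0.184 0.103 0.147 0.191] [0.69 0.03 0.49]
[0.677, 0.062, 0.041] t [-0.557  0.139  2.958] r [ 0.04 -0.01  0.09] clear [0.174 0.094 0.155 0.21 ] [0.69 0.03 0.46]
```

>>> {"fn": "step_arm", "kwargs": {"commands": [{"rx": 0,"ry": 0,"rz": 0.1,"tx": -0.38,"ty": 0.15,"tz": 0.6,"grip": 0.05},{"rx": 0,"ry": 0,"rz": 0.1,"tx": -0.38,"ty": 0.15,"tz": 1.24,"grip": 0.05},{"rx": 0,"ry": 0,"rz": 0.1,"tx": -0.43,"ty": 0.14,"tz": 1.7,"grip": 0.05},{"rx": 0,"ry": 0,"rz": 0.1,"tx": -0.48,"ty": 0.14,"tz": 2.2,"grip": 0.05},{"rx": 0,"ry": 0,"rz": 0.1,"tx": -0.5,"ty": 0.14,"tz": 2.5,"grip": 0.05},{"rx": 0,"ry": 0,"rz": 0.1,"tx": -0.53,"ty": 0.14,"tz": 2.7,"grip": 0.05},{"rx": 0,"ry": 0,"rz": 0.1,"tx": -0.55,"ty": 0.14,"tz": 2.86,"grip": 0.05},{"rx": 0,"ry": 0,"rz": 0.1,"tx": -0.56,"ty": 0.14,"tz": 2.94,"grip": 0.05},{"rx": 0,"ry": 0,"rz": 0.1,"tx": -0.56,"ty": 0.14,"tz": 2.94,"grip": 0.05}]}}

```text
t: 13.85
position: [0.6766, 0.0604, 0.0406]
tcp_rot: [-1.912, -2.386, -0.104]
ft_force: [0.2, 2.3, -2.4]
finger_gap: 0.0175
grip_force: 40.1
```

>>> {"fn": "step_arm", "kwargs": {"commands": [{"rx": 0,"ry": 0,"rz": 0,"tx": 0,"ty": 0,"tz": 0,"grip": 0.42},{"rx": 0,"ry": 0,"rz": 0,"tx": 0,"ty": 0,"tz": 0,"grip": 0.42},{"rx": 0,"ry": 0,"rz": 0,"tx": 0,"ty": 0,"tz": 0,"grip": 0.42},{"rx": 0,"ry": 0,"rz": 0,"tx": 0,"ty": 0,"tz": -0.4,"grip": 0.42},{"rx": 0,"ry": 0,"rz": 0,"tx": 0,"ty": 0,"tz": -1,"grip": 0.42},{"rx": 0,"ry": 0,"rz": 0,"tx": 0,"ty": 0,"tz": -2,"grip": 0.42},{"rx": 0,"ry": 0,"rz": 0,"tx": 0,"ty": 0,"tz": -3,"grip": 0.42},{"rx": 0,"ry": 0,"rz": 0,"tx": 0,"ty": 0,"tz": -3.6,"grip": 0.42},{"rx": 0,"ry": 0,"rz": 0,"tx": 0,"ty": 0,"tz": -3.6,"grip": 0.42},{"rx": 0,"ry": 0,"rz": 0,"tx": 0,"ty": 0,"tz": -3.6,"grip": 0.42}]}}

```text
t: 14.85
position: [0.6799, 0.0446, 0.1841]
tcp_rot: [-1.914, -2.387, -0.104]
ft_force: [-0.4, 0.3, -1.3]
finger_gap: 0.0362
grip_force: 0.0
```

```bash
python3 look.py v6; python3 - <<'E'
from h import *
f=np.load("v6.npz");w=f["w"];c=(f["K"],f["d"],f["E"])
print("obC",[(np.round(b["bbox"]).tolist(),round(b["p"],2)) for b in boxes_of("wrist","oblong_core")])
for z in(.008,.034,.062):print(z,topix(c,[(.6765,.0653,z)])[0])
s=state();print(s["position"])
from tgt import tgt
tgt([.69,.13,.2],14,-77,6);tgt([.69,.20,.18],14,-77,0)
tgt([.6675,.2365,.14],14.4,0,0)
E
```

```text
14.9 [0.67899618 0.04476463 0.18275825] 0.03586458910894484 [-0.30911886  0.68953226 -0.47506539]
obC [([246.0, 139.0, 275.0, 198.0], 0.59)]
0.008 [263.80918916 162.07772648]
0.034 [264.00636234 165.31417332]
0.062 [264.2599363  169.47723416]
[0.67852992 0.04479399 0.18195374]
[0.69, 0.13, 0.2] t [ 2.053  0.743 -0.236] r [-0.01 -0.02 -0.29] clear [0.212 0.137 0.12  0.12 ] [0.7  0.1  0.62]
[0.69, 0.2, 0.18] t [3.699 1.124 0.441] r [-0.01 -1.22 -0.29] clear [0.218 0.123 0.129 0.13 ] [0.69 0.2  0.6 ]
[0.6675, 0.2365, 0.14] t [4.6   0.776 1.543] r [-0.   -1.22 -0.37] clear [0.223 0.113 0.137 0.149] [0.67 0.24 0.56]
```

>>> {"fn": "step_arm", "kwargs": {"commands": [{"rx": 0,"ry": 0,"rz": -0.1,"tx": 0.9,"ty": 0.4,"tz": -0.2,"grip": 0.42},{"rx": 0,"ry": 0,"rz": -0.3,"tx": 2,"ty": 0.74,"tz": -0.24,"grip": 0.42},{"rx": 0,"ry": -0.4,"rz": -0.3,"tx": 2.9,"ty": 1,"tz": 0.1,"grip": 0.42},{"rx": 0,"ry": -1,"rz": -0.3,"tx": 3.7,"ty": 1.1,"tz": 0.4,"grip": 0.42},{"rx": 0,"ry": -1.2,"rz": -0.35,"tx": 4.4,"ty": 0.85,"tz": 0.9,"grip": 0.42},{"rx": 0,"ry": -1.22,"rz": -0.37,"tx": 4.6,"ty": 0.78,"tz": 1.3,"grip": 0.42},{"rx": 0,"ry": -1.22,"rz": -0.37,"tx": 4.6,"ty": 0.78,"tz": 1.3,"grip": 0.42},{"rx": 0,"ry": -1.22,"rz": -0.37,"tx": 4.6,"ty": 0.78,"tz": 1.3,"grip": 0.42}]}}

```text
t: 15.75
position: [0.668, 0.2352, 0.1497]
tcp_rot: [1.924, 2.482, -0.002]
ft_force: [-0.1, 0.1, 0.2]
finger_gap: 0.0354
grip_force: 0.0
```

```bash
cat > blobs.py <<'E'
from h import *
import sys
def dark(n,P,ang,hw,z=.04):
    """dark blobs near predicted pin holes at +-hw from P along ang"""
    f=np.load(n+".npz");c=(f["K"],f["d"],f["E"]);g=cv2.cvtColor(f["w"],cv2.COLOR_RGB2GRAY)
    u=np.array([np.cos(np.radians(ang)),np.sin(np.radians(ang)),0])
    out=[]
    for k in(1,-1):
        q=topix(c,[np.array([*P,z])+k*hw*u])[0];x,y=q.astype(int);r=14
        if not(r<x<512-r and r<y<384-r):print(k,"outside",q);continue
        p=g[y-r:y+r+1,x-r:x+r+1];t=(p.min()+np.percentile(p,80))/2
        m,l,st,ce=cv2.connectedComponentsWithStats((p<t).astype(np.uint8))
        for i in range(1,m):
            if 20<st[i,4]<400:
                uv=ce[i]+[x-r,y-r];print(k,"pred",np.round(q,1),"blob",np.round(uv,1),"area",st[i,4],"wh",st[i,2:4],np.round(toworld(c,[uv],z)[0,:2],4))
E
python3 look.py v7; python3 -c "
from blobs import *
dark('v7',(.6675,.2365),104.4,.046)
s=state();print(s['position'],s['tcp_rot'])"
```

```text
15.8 [0.6690427  0.23475338 0.15076551] 0.03609201153585654 [ 0.58402302 -0.67037342 -0.65473817]
1 pred [260.2 122.4] blob [263.6 126. ] area 161 wh [20 19] [0.6593 0.279 ]
-1 pred [260.4 231.1] blob [260.5 231.6] area 199 wh [17 16] [0.6791 0.1915]
[0.6690427  0.23475338 0.15076551] [1.92485248e+00 2.48045975e+00 5.65950414e-04]
```

```bash
python3 -c "
from tgt import *
tgt([.668,.236,.08],14);tgt([.668,.236,.0435],14)"
```

```text
[0.668, 0.236, 0.08] t [ 0.039 -0.02   1.769] r [0.02 0.01 0.08] clear [0.212 0.085 0.138 0.181] [0.67 0.24 0.5 ]
[0.668, 0.236, 0.0435] t [ 0.04  -0.021  2.682] r [0.02 0.01 0.08] clear [0.205 0.076 0.147 0.207] [0.67 0.24 0.46]
```

>>> {"fn": "step_arm", "kwargs": {"commands": [{"rx": 0,"ry": 0,"rz": 0.08,"tx": 0.04,"ty": -0.02,"tz": 0.9,"grip": 0.42},{"rx": 0,"ry": 0,"rz": 0.08,"tx": 0.04,"ty": -0.02,"tz": 1.7,"grip": 0.42},{"rx": 0,"ry": 0,"rz": 0.08,"tx": 0.04,"ty": -0.02,"tz": 2.1,"grip": 0.42},{"rx": 0,"ry": 0,"rz": 0.08,"tx": 0.04,"ty": -0.02,"tz": 2.4,"grip": 0.42},{"rx": 0,"ry": 0,"rz": 0.08,"tx": 0.04,"ty": -0.02,"tz": 2.6,"grip": 0.42},{"rx": 0,"ry": 0,"rz": 0.08,"tx": 0.04,"ty": -0.02,"tz": 2.68,"grip": 0.42},{"rx": 0,"ry": 0,"rz": 0.08,"tx": 0.04,"ty": -0.02,"tz": 2.68,"grip": 0.42},{"rx": 0,"ry": 0,"rz": 0.08,"tx": 0.04,"ty": -0.02,"tz": 2.68,"grip": 0},{"rx": 0,"ry": 0,"rz": 0.08,"tx": 0.04,"ty": -0.02,"tz": 2.68,"grip": 0},{"rx": 0,"ry": 0,"rz": 0.08,"tx": 0.04,"ty": -0.02,"tz": 2.68,"grip": 0},{"rx": 0,"ry": 0,"rz": 0.08,"tx": 0.04,"ty": -0.02,"tz": 2.68,"grip": 0},{"rx": 0,"ry": 0,"rz": 0.08,"tx": 0.04,"ty": -0.02,"tz": 2.68,"grip": 0},{"rx": 0,"ry": 0,"rz": 0.08,"tx": 0.04,"ty": -0.02,"tz": 2.68,"grip": 0}], "force": 80}}

```text
t: 17.1
position: [0.6688, 0.2372, 0.0453]
tcp_rot: [1.932, 2.473, 0.005]
ft_force: [1.2, -0.9, 6.1]
finger_gap: 0.0125
grip_force: 80.4
```

```bash
python3 -c "
from blobs import *
dark('v6',(.6765,.0653),102.7,.046,.045)
from tgt import *
tgt([.668,.236,.19],14);tgt([.69,.17,.2],13);tgt([.69,.12,.19],13);tgt([.6765,.0653,.14],12.7)"
```

```text
1 pred [264.  114.5] blob [260.5 113.3] area 70 wh [10  9] [0.6632 0.1105]
-1 pred [264.2 216.3] blob [257.  211.4] area 332 wh [20 29] [0.6792 0.0236]
[0.668, 0.236, 0.19] t [-0.028 -0.01  -3.617] r [0.05 0.01 0.01] clear [0.23  0.143 0.137 0.137] [0.67 0.24 0.61]
[0.69, 0.17, 0.2] t [-1.762  0.124 -3.865] r [0.05 0.01 0.21] clear [0.219 0.131 0.116 0.116] [0.69 0.17 0.62]
[0.69, 0.12, 0.19] t [-2.975 -0.18  -3.616] r [0.05 0.01 0.21] clear [0.216 0.124 0.108 0.109] [0.69 0.12 0.61]
[0.6765, 0.0653, 0.14] t [-4.219 -0.844 -2.368] r [0.05 0.01 0.27] clear [0.21  0.106 0.114 0.128] [0.68 0.07 0.56]
```

>>> {"fn": "step_arm", "kwargs": {"commands": [{"rx": 0.05,"ry": 0,"rz": 0,"tx": 0,"ty": 0,"tz": -0.8,"grip": 0},{"rx": 0.05,"ry": 0,"rz": 0,"tx": 0,"ty": 0,"tz": -1.8,"grip": 0},{"rx": 0.05,"ry": 0,"rz": 0,"tx": 0,"ty": 0,"tz": -2.8,"grip": 0},{"rx": 0.05,"ry": 0,"rz": 0,"tx": -0.3,"ty": 0,"tz": -3.6,"grip": 0},{"rx": 0.05,"ry": 0,"rz": 0.1,"tx": -1,"ty": 0.1,"tz": -3.8,"grip": 0},{"rx": 0.05,"ry": 0,"rz": 0.2,"tx": -1.8,"ty": 0.12,"tz": -3.8,"grip": 0},{"rx": 0.05,"ry": 0,"rz": 0.2,"tx": -2.5,"ty": 0,"tz": -3.7,"grip": 0},{"rx": 0.05,"ry": 0,"rz": 0.2,"tx": -3.2,"ty": -0.3,"tz": -3.5,"grip": 0},{"rx": 0.05,"ry": 0,"rz": 0.27,"tx": -3.8,"ty": -0.65,"tz": -3,"grip": 0},{"rx": 0.05,"ry": 0,"rz": 0.27,"tx": -4.2,"ty": -0.88,"tz": -2.4,"grip": 0},{"rx": 0.05,"ry": 0,"rz": 0.27,"tx": -4.2,"ty": -0.88,"tz": -2.4,"grip": 0},{"rx": 0.05,"ry": 0,"rz": 0.27,"tx": -4.2,"ty": -0.88,"tz": -2.4,"grip": 0},{"rx": 0.05,"ry": 0,"rz": 0.27,"tx": -4.2,"ty": -0.88,"tz": -2.4,"grip": 0}]}}

```text
t: 18.4
position: [0.675, 0.0664, 0.1403]
tcp_rot: [-1.962, -2.454, 0.001]
ft_force: [0.6, -0.1, -5.3]
finger_gap: 0.0124
grip_force: 79.2
```

```bash
python3 look.py v8; python3 -c "
from blobs import *
s=state();print(s['position'],s['tcp_rot'],s['ft_force'])
f=np.load('v8.npz');c=(f['K'],f['d'],f['E'])
p=s['position']
# held upper: holes in its top face
dark('v8',p[:2],102.9,.046,p[2]-.005)
from tgt import *
tgt([.675,.0657,.10],12.7)"
```

```text
18.45 [0.67540318 0.0666204  0.14079104] 0.012208531160414546 [-0.27367008  1.03160929 -5.9396813 ]
[0.67540318 0.0666204  0.14079104] [ 1.96102295e+00  2.45380132e+00 -3.75741831e-04] [-0.27367008  1.03160929 -5.9396813 ]
[0.675, 0.0657, 0.1] t [-0.02  -0.015  1.02 ] r [0.   0.01 0.01] clear [0.201 0.086 0.112 0.149] [0.68 0.07 0.52]
```

>>> {"fn": "step_arm", "kwargs": {"commands": [{"rx": 0,"ry": 0,"rz": 0,"tx": -0.02,"ty": -0.01,"tz": 0.4,"grip": 0},{"rx": 0,"ry": 0,"rz": 0,"tx": -0.02,"ty": -0.01,"tz": 0.7,"grip": 0},{"rx": 0,"ry": 0,"rz": 0,"tx": -0.02,"ty": -0.01,"tz": 0.9,"grip": 0},{"rx": 0,"ry": 0,"rz": 0,"tx": -0.02,"ty": -0.01,"tz": 1.05,"grip": 0},{"rx": 0,"ry": 0,"rz": 0,"tx": -0.02,"ty": -0.01,"tz": 1.15,"grip": 0},{"rx": 0,"ry": 0,"rz": 0,"tx": -0.02,"ty": -0.01,"tz": 1.22,"grip": 0},{"rx": 0,"ry": 0,"rz": 0,"tx": -0.02,"ty": -0.01,"tz": 1.28,"grip": 0},{"rx": 0,"ry": 0,"rz": 0,"tx": -0.02,"ty": -0.01,"tz": 1.28,"grip": 0}]}}

```text
t: 19.25
position: [0.6739, 0.0645, 0.0887]
tcp_rot: [-1.962, -2.452, 0.003]
ft_force: [-0.4, 0.3, -5.6]
finger_gap: 0.0123
grip_force: 79.1
```

>>> {"fn": "step_arm", "kwargs": {"commands": [{"rx": 0,"ry": 0,"rz": 0,"tx": 0,"ty": 0,"tz": 0.06,"grip": 0},{"rx": 0,"ry": 0,"rz": 0,"tx": 0,"ty": 0,"tz": 0.12,"grip": 0},{"rx": 0,"ry": 0,"rz": 0,"tx": 0,"ty": 0,"tz": 0.18,"grip": 0},{"rx": 0,"ry": 0,"rz": 0,"tx": 0,"ty": 0,"tz": 0.22,"grip": 0},{"rx": 0,"ry": 0,"rz": 0,"tx": 0,"ty": 0,"tz": 0.22,"grip": 0},{"rx": 0,"ry": 0,"rz": 0,"tx": 0,"ty": 0,"tz": 0.22,"grip": 0}]}}

```text
t: 19.85
position: [0.6739, 0.0645, 0.0799]
tcp_rot: [-1.962, -2.452, 0.003]
ft_force: [-0.2, -0.3, -5.0]
finger_gap: 0.0123
grip_force: 79.2
```

>>> {"fn": "step_arm", "kwargs": {"commands": [{"rx": 0,"ry": 0,"rz": 0,"tx": 0,"ty": 0,"tz": 0.03,"grip": 0},{"rx": 0,"ry": 0,"rz": 0,"tx": 0,"ty": 0,"tz": 0.06,"grip": 0},{"rx": 0,"ry": 0,"rz": 0,"tx": 0,"ty": 0,"tz": 0.06,"grip": 0}]}}

```text
t: 20.15
position: [0.6741, 0.0645, 0.0794]
tcp_rot: [1.963, 2.453, -0.002]
ft_force: [-3.2, -0.5, 4.8]
finger_gap: 0.0121
grip_force: 80.5
```

The upper half touched down at TCP z 0.0794, where 0.0793 is expected for a flat seat, so oblong_upper lies flat. I release and plan the leaning grasp of square_upper.

>>> {"fn": "step_arm", "kwargs": {"commands": [{"rx": 0,"ry": 0,"rz": 0,"tx": 0,"ty": 0,"tz": 0,"grip": 0.42},{"rx": 0,"ry": 0,"rz": 0,"tx": 0,"ty": 0,"tz": 0,"grip": 0.42},{"rx": 0,"ry": 0,"rz": 0,"tx": 0,"ty": 0,"tz": 0,"grip": 0.42},{"rx": 0,"ry": 0,"rz": 0,"tx": 0,"ty": 0,"tz": -0.4,"grip": 0.42},{"rx": 0,"ry": 0,"rz": 0,"tx": 0,"ty": 0,"tz": -1,"grip": 0.42},{"rx": 0,"ry": 0,"rz": 0,"tx": 0,"ty": 0,"tz": -2,"grip": 0.42},{"rx": 0,"ry": 0,"rz": 0,"tx": 0,"ty": 0,"tz": -3,"grip": 0.42},{"rx": 0,"ry": 0,"rz": 0,"tx": 0,"ty": 0,"tz": -3,"grip": 0.42},{"rx": 0,"ry": 0,"rz": 0,"tx": 0,"ty": 0,"tz": -3,"grip": 0.42}]}}

```text
t: 21.05
position: [0.6754, 0.0648, 0.199]
tcp_rot: [1.962, 2.452, 0.001]
ft_force: [0.2, 0.0, 0.5]
finger_gap: 0.036
grip_force: 0.0
```

```bash
python3 -c "
from tgt import *
s=h.state();print(s['t'],s['position'],s['ft_force'],np.round(s['joints'],2))
for x,d in((.67,0),(.66,10),(.63,18),(.58,25),(.5215,25)):
  for z in (.2,.16):tgt([x,.066,z],84,-6,d)
tgt([.5215,.0683,.08],84,-6,25);tgt([.5215,.0683,.0475],84,-6,25)"
```

```text
21.05 [0.67538795 0.0647616  0.19899897] [0.23020732 0.01911343 0.46987991] [ 0.1   0.54  0.22  1.25 -0.    1.45]
[0.67, 0.066, 0.2] t [ 0.06  -0.125 -0.025] r [ 1.000e-02  2.000e-02 -1.427e+01] clear [0.225 0.143 0.108 0.108] [0.67 0.07 0.62]
[0.67, 0.066, 0.16] t [ 0.061 -0.126  0.975] r [ 1.000e-02  2.000e-02 -1.427e+01] clear [0.218 0.115 0.108 0.115] [0.67 0.07 0.58]
[0.66, 0.066, 0.2] t [ 0.115 -0.368 -0.026] r [  1.25   1.76 -14.23] clear [0.191 0.152 0.15  0.148] [0.73 0.06 0.61]
[0.66, 0.066, 0.16] t [ 0.116 -0.37   0.974] r [  1.25   1.76 -14.23] clear [0.184 0.129 0.154 0.156] [0.73 0.06 0.57]
[0.63, 0.066, 0.2] t [ 0.279 -1.1   -0.027] r [  2.25   3.14 -14.14] clear [0.173 0.147 0.164 0.16 ] [0.76 0.06 0.6 ]
[0.63, 0.066, 0.16] t [ 0.28  -1.102  0.973] r [  2.25   3.14 -14.14] clear [0.166 0.127 0.172 0.172] [0.76 0.06 0.56]
[0.58, 0.066, 0.2] t [ 0.553 -2.32  -0.029] r [  3.12   4.36 -14.03] clear [0.172 0.139 0.156 0.152] [0.76 0.05 0.58]
[0.58, 0.066, 0.16] t [ 0.554 -2.321  0.971] r [  3.12   4.36 -14.03] clear [0.164 0.12  0.167 0.167] [0.76 0.05 0.54]
[0.5215, 0.066, 0.2] t [ 0.874 -3.747 -0.032] r [  3.12   4.36 -14.03] clear [0.204 0.13  0.11  0.11 ] [0.7  0.06 0.58]
[0.5215, 0.066, 0.16] t [ 0.875 -3.748  0.968] r [  3.12   4.36 -14.03] clear [0.195 0.109 0.122 0.126] [0.7  0.06 0.54]
[0.5215, 0.0683, 0.08] t [ 0.934 -3.739  2.968] r [  3.12   4.36 -14.03] clear [0.172 0.078 0.147 0.176] [0.7  0.06 0.46]
[0.5215, 0.0683, 0.0475] t [ 0.935 -3.74   3.781] r [  3.12   4.36 -14.03] clear [0.161 0.069 0.162 0.201] [0.7  0.06 0.43]
```

>>> {"fn": "step_arm", "kwargs": {"commands": [{"rx": 0.3,"ry": 0.4,"rz": -1.4,"tx": 0.05,"ty": -0.1,"tz": 0,"grip": 0.42},{"rx": 0.6,"ry": 0.9,"rz": -2.9,"tx": 0.1,"ty": -0.2,"tz": 0,"grip": 0.42},{"rx": 1,"ry": 1.4,"rz": -4.5,"tx": 0.1,"ty": -0.3,"tz": 0,"grip": 0.42},{"rx": 1.3,"ry": 1.9,"rz": -6.1,"tx": 0.15,"ty": -0.4,"tz": 0,"grip": 0.42},{"rx": 1.7,"ry": 2.4,"rz": -7.7,"tx": 0.2,"ty": -0.7,"tz": 0,"grip": 0.42},{"rx": 2.1,"ry": 2.9,"rz": -9.3,"tx": 0.3,"ty": -1.1,"tz": 0,"grip": 0.42},{"rx": 2.4,"ry": 3.4,"rz": -10.9,"tx": 0.4,"ty": -1.5,"tz": 0,"grip": 0.42},{"rx": 2.8,"ry": 3.9,"rz": -12.5,"tx": 0.5,"ty": -1.9,"tz": 0,"grip": 0.42},{"rx": 3.12,"ry": 4.36,"rz": -14.03,"tx": 0.55,"ty": -2.3,"tz": 0,"grip": 0.42},{"rx": 3.12,"ry": 4.36,"rz": -14.03,"tx": 0.7,"ty": -3,"tz": 0,"grip": 0.42},{"rx": 3.12,"ry": 4.36,"rz": -14.03,"tx": 0.93,"ty": -3.74,"tz": 0.9,"grip": 0.42},{"rx": 3.12,"ry": 4.36,"rz": -14.03,"tx": 0.93,"ty": -3.74,"tz": 1.5,"grip": 0.42},{"rx": 3.12,"ry": 4.36,"rz": -14.03,"tx": 0.93,"ty": -3.74,"tz": 1.5,"grip": 0.42},{"rx": 3.12,"ry": 4.36,"rz": -14.03,"tx": 0.93,"ty": -3.74,"tz": 1.5,"grip": 0.42}]}}

```text
t: 22.45
position: [0.5198, 0.068, 0.1373]
tcp_rot: [-0.141, -2.696, -0.03]
ft_force: [-0.0, -0.1, 1.0]
finger_gap: 0.0355
grip_force: 0.0
```

```bash
python3 look.py v9; python3 -c "
from blobs import *
dark('v9',(.5295,.0674),-6,.036,.04)
from tgt import *
s=h.state();print(s['tcp_rot'],s['ft_force'],np.round(s['joints'],2))
tgt([.5215,.0683,.08],84,-6,25);tgt([.5215,.0683,.0475],84,-6,25)"
```

```text
22.5 [0.52098501 0.06811074 0.13817296] 0.035574651913412615 [ 0.65806818 -0.17627424  0.32450372]
1 pred [261.7 299.3] blob [262.2 287.9] area 76 wh [18  9] [0.5568 0.0649]
1 pred [261.7 299.3] blob [260.9 304.4] area 189 wh [19 16] [0.5691 0.0626]
-1 pred [261.7 206.5] blob [260.7 205.8] area 117 wh [19 16] [0.4931 0.0704]
-1 pred [261.7 206.5] blob [261.2 219.3] area 29 wh [17  3] [0.5038 0.0697]
[-0.14119608 -2.69902429 -0.03098281] [ 0.65806818 -0.17627424  0.32450372] [0.08 0.65 0.14 1.5  0.08 0.17]
[0.5215, 0.0683, 0.08] t [-0.63   0.007  1.311] r [-0.01 -0.03  0.  ] clear [0.172 0.078 0.147 0.176] [0.7  0.06 0.46]
[0.5215, 0.0683, 0.0475] t [-0.975  0.007  2.046] r [-0.01 -0.03  0.  ] clear [0.161 0.069 0.162 0.201] [0.7  0.06 0.43]
```

>>> {"fn": "step_arm", "kwargs": {"commands": [{"rx": 0,"ry": 0,"rz": 0,"tx": -0.3,"ty": 0,"tz": 0.65,"grip": 0.42},{"rx": 0,"ry": 0,"rz": 0,"tx": -0.63,"ty": 0,"tz": 1.31,"grip": 0.42},{"rx": 0,"ry": 0,"rz": 0,"tx": -0.75,"ty": 0,"tz": 1.57,"grip": 0.42},{"rx": 0,"ry": 0,"rz": 0,"tx": -0.87,"ty": 0,"tz": 1.82,"grip": 0.42},{"rx": 0,"ry": 0,"rz": 0,"tx": -0.93,"ty": 0,"tz": 1.95,"grip": 0.42},{"rx": 0,"ry": 0,"rz": 0,"tx": -0.97,"ty": 0,"tz": 2.03,"grip": 0.42},{"rx": 0,"ry": 0,"rz": 0,"tx": -0.97,"ty": 0,"tz": 2.03,"grip": 0.42},{"rx": 0,"ry": 0,"rz": 0,"tx": -0.97,"ty": 0,"tz": 2.03,"grip": 0},{"rx": 0,"ry": 0,"rz": 0,"tx": -0.97,"ty": 0,"tz": 2.03,"grip": 0},{"rx": 0,"ry": 0,"rz": 0,"tx": -0.97,"ty": 0,"tz": 2.03,"grip": 0},{"rx": 0,"ry": 0,"rz": 0,"tx": -0.97,"ty": 0,"tz": 2.03,"grip": 0},{"rx": 0,"ry": 0,"rz": 0,"tx": -0.97,"ty": 0,"tz": 2.03,"grip": 0},{"rx": 0,"ry": 0,"rz": 0,"tx": -0.97,"ty": 0,"tz": 2.03,"grip": 0}], "force": 100}}

```text
t: 23.8
position: [0.521, 0.0677, 0.0488]
tcp_rot: [-0.141, -2.7, -0.03]
ft_force: [0.8, -1.7, 5.2]
finger_gap: 0.0118
grip_force: 99.4
```

```bash
python3 -c "
from tgt import *
s=h.state();print(s['position'],s['tcp_rot'],s['ft_force'],s['finger_gap'])
tgt([.5215,.0683,.15],84,-6,25)
for p,a in(([.5215,.0683,.19],-6),([.57,.11,.20],-2),([.60,.17,.20],4),([.57,.23,.19],9.5),([.5285,.2325,.15],9.5)):tgt(p,a+90,a,25)"
```

```text
[0.52097532 0.06766037 0.04877616] [-0.14114695 -2.69950103 -0.03016046] [ 0.76380762 -1.68877535  5.23820858] 0.011794315446944684
[0.5215, 0.0683, 0.15] t [ 1.065  0.015 -2.296] r [-0.01 -0.03  0.  ] clear [0.192 0.103 0.123 0.13 ] [0.7  0.06 0.53]
[0.5215, 0.0683, 0.19] t [ 1.49   0.014 -3.201] r [-0.01 -0.03  0.  ] clear [0.202 0.122 0.111 0.112] [0.7  0.06 0.57]
[0.57, 0.11, 0.2] t [ 0.603  1.177 -3.894] r [ 0.33 -0.03 -0.72] clear [0.181 0.115 0.128 0.125] [0.75 0.11 0.58]
[0.6, 0.17, 0.2] t [ 0.07   2.747 -4.146] r [ 0.84 -0.03 -1.81] clear [0.172 0.105 0.163 0.158] [0.78 0.19 0.58]
[0.57, 0.23, 0.19] t [ 0.781  4.161 -3.538] r [ 1.3  -0.03 -2.81] clear [0.195 0.126 0.177 0.175] [0.74 0.27 0.57]
[0.5285, 0.2325, 0.15] t [ 1.296  4.116 -2.192] r [ 1.3  -0.03 -2.81] clear [0.208 0.117 0.167 0.168] [0.7  0.27 0.53]
```

```bash
python3 -c "
from blobs import *
dark('v3',(.5363,.234),9.7,.036,.046);dark('v2',(.5363,.234),9.7,.036,.046)
from tgt import *
tgt([.5279,.2326,.15],99.7,9.7,25)"
```

```text
1 pred [260.5 253. ] blob [259.9 252.1] area 89 wh [ 9 12] [0.571  0.2393]
1 pred [262.8 228. ] blob [270.4 236. ] area 50 wh [12 14] [0.5779 0.2474]
-1 pred [262.  140.3] blob [260.9 142.6] area 96 wh [11 12] [0.5026 0.2273]
[0.5279, 0.2326, 0.15] t [ 1.309  4.117 -2.185] r [ 1.32 -0.03 -2.84] clear [0.209 0.117 0.167 0.168] [0.7  0.27 0.53]
```

>>> {"fn": "step_arm", "kwargs": {"commands": [{"rx": 0,"ry": 0,"rz": 0,"tx": 0.2,"ty": 0,"tz": -0.5,"grip": 0},{"rx": 0,"ry": 0,"rz": 0,"tx": 0.6,"ty": 0,"tz": -1.3,"grip": 0},{"rx": 0,"ry": 0,"rz": 0,"tx": 1,"ty": 0,"tz": -2.2,"grip": 0},{"rx": 0,"ry": 0,"rz": 0,"tx": 1.4,"ty": 0,"tz": -3.1,"grip": 0},{"rx": 0.1,"ry": 0,"rz": -0.2,"tx": 1.2,"ty": 0.4,"tz": -3.4,"grip": 0},{"rx": 0.33,"ry": 0,"rz": -0.7,"tx": 0.6,"ty": 1.2,"tz": -3.9,"grip": 0},{"rx": 0.6,"ry": 0,"rz": -1.3,"tx": 0.3,"ty": 2,"tz": -4,"grip": 0},{"rx": 0.84,"ry": 0,"rz": -1.8,"tx": 0.1,"ty": 2.75,"tz": -4.1,"grip": 0},{"rx": 1.1,"ry": 0,"rz": -2.4,"tx": 0.4,"ty": 3.5,"tz": -3.8,"grip": 0},{"rx": 1.3,"ry": 0,"rz": -2.8,"tx": 0.8,"ty": 4.16,"tz": -3.5,"grip": 0},{"rx": 1.3,"ry": 0,"rz": -2.84,"tx": 1.3,"ty": 4.12,"tz": -2.5,"grip": 0},{"rx": 1.3,"ry": 0,"rz": -2.84,"tx": 1.3,"ty": 4.12,"tz": -2.2,"grip": 0},{"rx": 1.3,"ry": 0,"rz": -2.84,"tx": 1.3,"ty": 4.12,"tz": -2.2,"grip": 0},{"rx": 1.3,"ry": 0,"rz": -2.84,"tx": 1.3,"ty": 4.12,"tz": -2.2,"grip": 0}]}}

```text
t: 25.2
position: [0.5286, 0.2332, 0.1489]
tcp_rot: [0.228, -2.693, 0.048]
ft_force: [-0.3, 0.9, -5.7]
finger_gap: 0.0116
grip_force: 98.7
```

```bash
python3 look.py v10; python3 -c "
from tgt import *
tgt([.5283,.2326,.11],99.8,9.8,25);tgt([.5283,.2326,.09],99.8,9.8,25);tgt([.5283,.2326,.0825],99.8,9.8,25)"
```

```text
25.25 [0.52963869 0.23326851 0.14957706] 0.011785941580970466 [ 0.76441554  0.56785412 -6.02363788]
[0.5283, 0.2326, 0.11] t [-0.387 -0.014  0.911] r [ 0.05 -0.01 -0.02] clear [0.203 0.104 0.181 0.19 ] [0.7  0.27 0.49]
[0.5283, 0.2326, 0.09] t [-0.599 -0.015  1.364] r [ 0.05 -0.01 -0.02] clear [0.199 0.098 0.189 0.203] [0.7  0.27 0.47]
[0.5283, 0.2326, 0.0825] t [-0.678 -0.016  1.534] r [ 0.05 -0.01 -0.02] clear [0.198 0.097 0.191 0.208] [0.7  0.27 0.46]
```

View pics/v10.png

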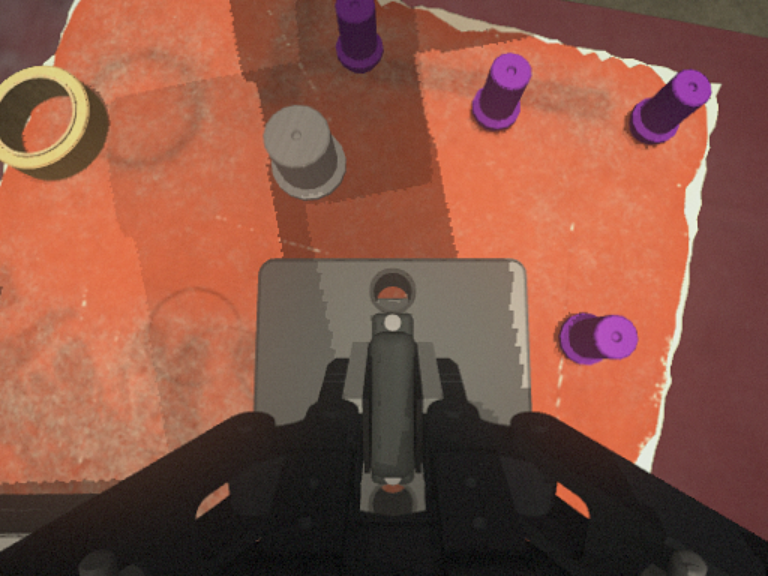

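Square_upper hangs straight and level in the grip, with its near pin hole at (393,290). The large core at (300,145) is untouched. I'll check the hole against the pin position.

```bash
python3 -c "
from h import *
f=np.load('v10.npz');c=(f['K'],f['d'],f['E'])
print(toworld(c,np.array([(393,289),(258,262),(525,262)])/1.5,.1408))"
```

```text
[[0.50244027 0.22914056 0.1408    ]
 [0.50092953 0.18010896 0.1408    ]
 [0.48502307 0.27396047 0.1408    ]]
```

>>> {"fn": "step_arm", "kwargs": {"commands": [{"rx": 0,"ry": 0,"rz": 0,"tx": -0.2,"ty": -0.01,"tz": 0.5,"grip": 0},{"rx": 0,"ry": 0,"rz": 0,"tx": -0.38,"ty": -0.01,"tz": 0.9,"grip": 0},{"rx": 0,"ry": 0,"rz": 0,"tx": -0.38,"ty": -0.01,"tz": 0.9,"grip": 0}]}}

```text
t: 25.55
position: [0.5278, 0.232, 0.109]
tcp_rot: [0.226, -2.693, 0.047]
ft_force: [-0.2, -0.5, -6.7]
finger_gap: 0.0116
grip_force: 98.5
```

>>> {"fn": "step_arm", "kwargs": {"commands": [{"rx": 0,"ry": 0,"rz": 0,"tx": -0.1,"ty": 0,"tz": 0.15,"grip": 0},{"rx": 0,"ry": 0,"rz": 0,"tx": -0.14,"ty": 0,"tz": 0.25,"grip": 0},{"rx": 0,"ry": 0,"rz": 0,"tx": -0.18,"ty": 0,"tz": 0.34,"grip": 0},{"rx": 0,"ry": 0,"rz": 0,"tx": -0.2,"ty": 0,"tz": 0.4,"grip": 0},{"rx": 0,"ry": 0,"rz": 0,"tx": -0.2,"ty": 0,"tz": 0.4,"grip": 0}]}}

```text
t: 26.05
position: [0.5277, 0.2326, 0.0926]
tcp_rot: [0.228, -2.694, 0.047]
ft_force: [0.9, 0.3, -6.2]
finger_gap: 0.0115
grip_force: 98.9
```

>>> {"fn": "step_arm", "kwargs": {"commands": [{"rx": 0,"ry": 0,"rz": 0,"tx": -0.03,"ty": 0,"tz": 0.06,"grip": 0},{"rx": 0,"ry": 0,"rz": 0,"tx": -0.06,"ty": 0,"tz": 0.12,"grip": 0},{"rx": 0,"ry": 0,"rz": 0,"tx": -0.09,"ty": 0,"tz": 0.19,"grip": 0},{"rx": 0,"ry": 0,"rz": 0,"tx": -0.1,"ty": 0,"tz": 0.22,"grip": 0},{"rx": 0,"ry": 0,"rz": 0,"tx": -0.1,"ty": 0,"tz": 0.22,"grip": 0},{"rx": 0,"ry": 0,"rz": 0,"tx": -0.1,"ty": 0,"tz": 0.22,"grip": 0}]}}

```text
t: 26.65
position: [0.5285, 0.233, 0.0831]
tcp_rot: [0.228, -2.697, 0.046]
ft_force: [5.4, 2.2, -3.6]
finger_gap: 0.012
grip_force: 99.5
```

>>> {"fn": "step_arm", "kwargs": {"commands": [{"rx": 0,"ry": 0,"rz": 0,"tx": -0.01,"ty": 0,"tz": 0.02,"grip": 0},{"rx": 0,"ry": 0,"rz": 0,"tx": -0.015,"ty": 0,"tz": 0.035,"grip": 0},{"rx": 0,"ry": 0,"rz": 0,"tx": -0.015,"ty": 0,"tz": 0.035,"grip": 0}]}}

```text
t: 26.95
position: [0.5286, 0.233, 0.0829]
tcp_rot: [0.228, -2.697, 0.046]
ft_force: [6.1, 1.5, 2.1]
finger_gap: 0.0122
grip_force: 100.5
```

>>> {"fn": "step_arm", "kwargs": {"commands": [{"rx": 0,"ry": 0,"rz": 0,"tx": 0,"ty": 0,"tz": 0,"grip": 0.42},{"rx": 0,"ry": 0,"rz": 0,"tx": 0,"ty": 0,"tz": 0,"grip": 0.42},{"rx": 0,"ry": 0,"rz": 0,"tx": 0,"ty": 0,"tz": 0,"grip": 0.42},{"rx": 0,"ry": 0,"rz": 0,"tx": 0.17,"ty": 0,"tz": -0.36,"grip": 0.42},{"rx": 0,"ry": 0,"rz": 0,"tx": 0.42,"ty": 0,"tz": -0.9,"grip": 0.42},{"rx": 0,"ry": 0,"rz": 0,"tx": 0.84,"ty": 0,"tz": -1.8,"grip": 0.42},{"rx": 0,"ry": 0,"rz": 0,"tx": 1.3,"ty": 0,"tz": -2.7,"grip": 0.42},{"rx": 0,"ry": 0,"rz": 0,"tx": 1.7,"ty": 0.5,"tz": -3.2,"grip": 0.42},{"rx": 0,"ry": 0,"rz": 0,"tx": 2,"ty": 1.5,"tz": -3.2,"grip": 0.42},{"rx": 0,"ry": 0,"rz": 0,"tx": 2,"ty": 2.5,"tz": -3.2,"grip": 0.42},{"rx": 0,"ry": 0,"rz": 0,"tx": 2,"ty": 3.5,"tz": -3.2,"grip": 0.42},{"rx": 0,"ry": 0,"rz": 0,"tx": 2,"ty": 4.5,"tz": -3.2,"grip": 0.42},{"rx": 0,"ry": 0,"rz": 0,"tx": 2,"ty": 5.5,"tz": -3.2,"grip": 0.42},{"rx": 0,"ry": 0,"rz": 0,"tx": 2,"ty": 5.5,"tz": -3.2,"grip": 0.42},{"rx": 0,"ry": 0,"rz": 0,"tx": 2,"ty": 5.5,"tz": -3.2,"grip": 0.42}]}}

```text
t: 28.45
position: [0.4715, 0.4465, 0.2309]
tcp_rot: [0.23, -2.691, 0.05]
ft_force: [1.2, -0.6, 0.0]
finger_gap: 0.0359
grip_force: 0.0
```

```bash
python3 - <<'E'
from h import *
s=state();print(s["t"],s["position"],s["ft_force"])
for n in("scene","top"):
    capture(n)
    for q in ["square_upper","oblong_upper","square_lower","oblong_lower","round_core","oblong_core","large_core"]:
        print(n,q,[(np.round(b["bbox"]).tolist(),round(b["p"],2)) for b in boxes_of(n,q)])
# predicted silhouette boxes if closed and flat (height 74 mm)
def box(c,P,a,hx,hy,z0,z1):
    t=np.radians(a);u=np.array([np.cos(t),np.sin(t)]);v=np.array([-u[1],u[0]])
    p=topix(c,[[*(np.array(P)+i*hx*u+j*hy*v),z] for i in(1,-1) for j in(1,-1) for z in(z0,z1)]);return np.round([*p.min(0),*p.max(0)])
for n in("scene","top"):
    c=cal(n);print(n,"sq upper",box(c,(.5367,.234),9.8,.048,.048,.034,.074),"ob upper",box(c,(.6745,.065),102.7,.058,.033,.034,.074))
E
```

```text
28.45 [0.47145116 0.44649285 0.23088755] [ 1.23441678 -0.63708     0.04107287]
scene square_upper [([231.0, 149.0, 288.0, 199.0], 0.86)]
scene oblong_upper [([330.0, 152.0, 392.0, 197.0], 0.64)]
scene square_lower [([233.0, 180.0, 288.0, 212.0], 0.68), ([228.0, 150.0, 289.0, 199.0], 0.66)]
scene oblong_lower [([328.0, 184.0, 383.0, 208.0], 0.61)]
scene round_core [([143.0, 193.0, 157.0, 217.0], 0.9), ([206.0, 237.0, 224.0, 266.0], 0.82), ([178.0, 211.0, 198.0, 238.0], 0.78), ([202.0, 164.0, 217.0, 190.0], 0.55)]
scene oblong_core []
scene large_core [([237.0, 219.0, 263.0, 247.0], 0.96)]
top square_upper [([229.0, 145.0, 277.0, 197.0], 0.62)]
top oblong_upper [([302.0, 91.0, 361.0, 134.0], 0.69)]
top square_lower [([251.0, 154.0, 259.0, 190.0], 0.56)]
top oblong_lower [([303.0, 114.0, 352.0, 136.0], 0.53)]
top round_core [([270.0, 259.0, 285.0, 274.0], 0.74), ([198.0, 188.0, 212.0, 200.0], 0.6)]
top oblong_core []
top large_core [([277.0, 222.0, 296.0, 238.0], 0.68), ([305.0, 93.0, 361.0, 134.0], 0.44)]
scene sq upper [228. 151. 289. 201.] ob upper [328. 152. 390. 196.]
top sq upper [229. 146. 280. 198.] ob upper [301.  92. 361. 134.]
```

The pictures agree with both moulds closed and flat: the upper-half boxes lie within about 3 px of the predicted outlines. The large core hasn't moved. Handing in.

```bash
python3 -c "
from plant import *
print(sign_off())"
```

```text
the job is handed in; nothing more can be done
None
```

Both moulds are closed flat with their cores inside, the large core was left where it stood, and the job was handed in at about 29 s of the 128 s; no verdict came back.

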